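Free the seized pins of the spirit house and square it into its corner

ROBOT

A 6-joint arm with a two-finger parallel gripper is mounted at the origin on the work surface. World frame = base frame: x ahead of the robot, y to its left, z up, the work surface at z = 0. Lengths are in m, angles in rad, forces in N, time in s.
With the tool pointing down it reaches from about 0.275 to 0.75 m from the base axis. Payload 10.2 kg.
Tool frame: the origin (TCP) lies between the finger pads; the fingertips stand 8 mm ahead of it and the grasp point (between the pads) lies 11 mm behind it; y points along the fingers, z is the direction in which the jaws open and shut, and the axes are right-handed (so a half turn about y gives the same grasp; the last joint's range is limited). The gripper opens to 85 mm and grips with 20 to 120 N. Pads are 22 mm wide; open, the fingers measure 114 mm over their backs; the gripper's body (76 mm by 85 mm) begins 54 mm behind the grasp point. The pads swing forward as they close: fully open they stand 13 mm farther back than shut.
Start: joints at [1.125, 0.313, 1.498, -0, 1.331, -0.223], TCP at [0.116, 0.512, 0.239] pointing down, gripper open.
Joint ranges: [-2.94, 2.94], [-0.97, 2.17], [0.19, 2.56], [-1.23, 4.37], [0.02, 3.11], [-2.88, 2.88]. Speed limits (rad/s): [2.39, 2.39, 3.01, 3.14, 3.14, 3.14].

INTERFACE

Orientations are given as a rotation vector (axis times angle).
In Python, from bench import reach, line_to, movej, gripper_to, pause, solve_ik, state, camera, camera_model, IKError, close_job gives the robot as it stands. Calls block until the motion is done:
- reach(position, orientation): joint-space move of the TCP to a pose.
- line_to(position, max_speed=0.15, rot=None, guard=None): straight line of the TCP; rot=None keeps the orientation; max_speed is the mean speed in m/s. With guard (N) it stops when the force on the tool has changed by that much, and returns True; else False.
- movej(angles): joint-space move.
- gripper_to(opening): opening from 0.0 (shut) to 1.0 (fully open); the grip force is fixed at half the most; returns when the fingers have stopped.
- pause(seconds).
- solve_ik(position, orientation): joint angles nearest the present ones, or None.
- state(): the state.
- camera(name): name is "scene" or "top"; returns the picture (480x640x3 uint8, red, green, blue); there is no depth.
- camera_model(name): a dict with "mtx" (3x3 intrinsics, pixels), "k1" (the pictures are not rectified: a ray, as slopes to the right and down, at radius r is drawn at 1 + k1 r^2 times it, then the intrinsics apply), "R" (3x3) and "t" (3): a world point X has camera coordinates R X + t. Camera axes: x right, y down, z forward; pixel columns grow to the right and rows downward; lengths in m; the calibration is good to about 2 mm. A picture is of the moment at which its call begins. camera_model takes no time and is no camera call.
A pose or a line that the arm cannot do raises IKError and nothing moves.
- close_job(): hands the job in, once; it reports no verdict.
The state is a dict: "time": time; "joints": joint angles; "joint_vel": joint speeds; "joint_efforts": joint torques, N m; "position": TCP position; "orientation": TCP orientation; "wrist_force": force on the tool from outside, world axes, zero at the start; "wrist_torque": the same for the moment, N m; "width": opening from 0.0 (shut) to 1.0 (fully open).
Only numpy, scipy, OpenCV 4.12 (cv2) and the standard library are available. Lean on these libraries where they do the work, as an engineer would, in place of code of your own. Each camera call takes 0.05 s, during which the arm holds its last target.

TASK

Work every brass pin that is seized in the front of the wooden spirit house's plinth out of its bore, twisting it back and forth while pulling gently upwards so that the house stays down flat on the altar, and put all the pins in the stainless steel saucer. The house itself must end up pushed square into the corner of the dark wooden rails, its plinth flush against both rails. Leave the vase, the incense pot and the candle undisturbed.

Things in the scene. Friction and masses are not known exactly. Their poses are not given: they have to be found in the camera images.
- house: Loose wooden spirit house, about 2.3 kg. Origin: centre of the underside of its plinth, 250 x 250 x 40 mm, sides along own x and y; the front, with the pins, is -x. On the back part stands the model house: walls x 8 to 88, y -60 to 60 mm; red roof x -6 to 102, y -72 to 72 mm, eaves 107, ridge and finials up to 190 mm above the altar. It slides on the altar on felt under a push of about 8 N.
- house_row (a point): Middle of the row of bores, at the plinth's top (own x -97, y 0, z 40 mm; axes as the house). Bores, 15 mm wide, at y = -96, -32, 32 and 96 mm, 28 mm deep. Each grips its pin from two sides with about 18 N of friction; the pin is free once raised about 20 mm. A straight pull of 11 N lifts the house instead. Rising only about 2 mm per radian of turning back and forth, the pin drags far less.
- house_corner (a point): Bottom corner of the plinth at its own (+125, +125) mm, altar level, axes as the house: the corner that belongs in the corner of the rails.
- corner: Fixed dark wooden fence of two rails 30 mm high and 18 mm thick at right angles. Origin: the inner corner, on the altar. One rail's inner face is the plane x = 0 and runs 240 mm to -y, the other's is the plane y = 0 and runs 240 mm to -x; the house belongs at -x, -y of the origin with its axes along those of the corner.
- pin1_center (a point): Brass pin 1 (may be absent), 60 g. Point: its centre, on its axis, 32 mm above its rounded tip; own z runs from tip to head. Round shank 12 mm across from tip to 42 mm, then a square head 20 x 20 mm (sides along own x, y) up to 64 mm: head centre 21 mm above this point. Starts upright, 28 mm deep in its bore, 14 mm of shank bare. A gold cap 7 mm high on top is not solid.
- pin2_center (a point): Brass pin 2 (may be absent), 60 g. Point: its centre, on its axis, 32 mm above its rounded tip; own z runs from tip to head. Round shank 12 mm across from tip to 42 mm, then a square head 20 x 20 mm (sides along own x, y) up to 64 mm: head centre 21 mm above this point. Starts upright, 28 mm deep in its bore, 14 mm of shank bare. A gold cap 7 mm high on top is not solid.
- pin3_center (a point): Brass pin 3 (may be absent), 60 g. Point: its centre, on its axis, 32 mm above its rounded tip; own z runs from tip to head. Round shank 12 mm across from tip to 42 mm, then a square head 20 x 20 mm (sides along own x, y) up to 64 mm: head centre 21 mm above this point. Starts upright, 28 mm deep in its bore, 14 mm of shank bare. A gold cap 7 mm high on top is not solid.
- pin4_center (a point): Brass pin 4 (may be absent), 60 g. Point: its centre, on its axis, 32 mm above its rounded tip; own z runs from tip to head. Round shank 12 mm across from tip to 42 mm, then a square head 20 x 20 mm (sides along own x, y) up to 64 mm: head centre 21 mm above this point. Starts upright, 28 mm deep in its bore, 14 mm of shank bare. A gold cap 7 mm high on top is not solid.
- saucer_in (a point): Stainless steel saucer, loose, 280 g. The point is the centre of its inner floor (flat, 67 mm radius), 4 mm above the altar; sloping rim 20 mm high, 92 mm radius at the top.
- vase: White porcelain vase, 160 mm high, up to 80 mm across; origin under its centre. Leave alone.
- pot: Blue glazed incense pot, 70 mm high, 100 mm across, with thin incense sticks to 160 mm; origin under its centre. Leave alone.
- candle: Cream candle-shaped lamp, 56 mm across, 110 mm high; origin under its centre. Leave alone.
Mind the look-alikes: they are no part of the job. Leave any pink, purple or turquoise look-alike of the part that bears pin3_center alone.

How it is judged:
By the outcome, as a careful person would: the job done as asked, in the order asked, and still so for the second after the job is handed in, with the robot touching nothing.
Of pin1, pin2, pin3, pin4 only 2 to 4 are there at a start; the rules pass over those that are not, and their reading is None.
At some moment in a run one of saucer may be knocked a few centimetres aside while the robot is not near it.
Once in a run the grip may slacken for a moment while it holds something.
It also fails if it takes over 210 s, if anything falls off the work surface, if the arm or the gripper's body presses on something with over 40 N, if the wrist force passes 120 N, or if a joint passes its speed limit or range.

## Working session

There is one attempt and no reset: what is moved stays moved. The work goes in short steps, each a Python script; the robot and the scene stay as the last script left them, time stands still between calls to the robot, and variables do not carry over. Pictures are saved under pics/ and viewed, and the job is handed in when it is done.

```bash
ls -la; mkdir -p pics; python3 - <<'E'
from bench import *
import cv2
for n in("scene","top"):
    cv2.imwrite(f"pics/{n}0.png",camera(n)[:,:,::-1]); m=camera_model(n); print(n,m)
print(state())
E
```

```text
total 12
drwxr-xr-x  3 agent agent 4096 Dec  7 06:27 .
drwxr-xr-x 23 root  root  4096 Dec  7 06:27 ..
drwxr-xr-x  2 agent agent 4096 Dec  7 06:27 pics
scene {'mtx': array([[454.09762081,   0.        , 323.46070376],
       [  0.        , 454.09762081, 232.82035959],
       [  0.        ,   0.        ,   1.        ]]), 'k1': 0.018036400328585857, 'R': array([[-0.89195324,  0.45206588,  0.00747416],
       [ 0.28852959,  0.58185805, -0.76038929],
       [-0.34809496, -0.67607517, -0.64942456]]), 't': array([ 0.45858187, -0.12996181,  1.14591383])}
top {'mtx': array([[575.45151442,   0.        , 318.04540629],
       [  0.        , 575.45151442, 234.64890798],
       [  0.        ,   0.        ,   1.        ]]), 'k1': -0.11778980188824212, 'R': array([[-0.0219094 , -0.99974965, -0.00453999],
       [-0.99653265,  0.02220303, -0.08018539],
       [ 0.08026611,  0.00276743, -0.99676963]]), 't': array([0.04310451, 0.51445648, 1.43124028])}
{'time': 0.1, 'joints': array([ 1.12458909e+00,  3.13398268e-01,  1.49829941e+00, -1.99788253e-05,
        1.33100568e+00, -2.23356014e-01]), 'joint_vel': array([-0.00022887, -0.00072954, -0.00279232, -0.0015044 ,  0.00021531,
       -0.00065266]), 'joint_efforts': array([ 1.89507671e-03, -4.12892997e+01, -2.60141104e+01, -2.41268663e-04,
        2.99876730e-03, -1.67312487e-05]), 'position': array([0.11593645, 0.51183356, 0.23881336]), 'orientation': array([-1.56476239,  0.17525583, -0.17471037]), 'wrist_force': array([-0.24240031, -0.72236234, -1.11485635]), 'wrist_torque': array([0.01644633, 0.01228829, 0.06555433]), 'width': 0.9980827209748125}
```

View pics/scene0.png

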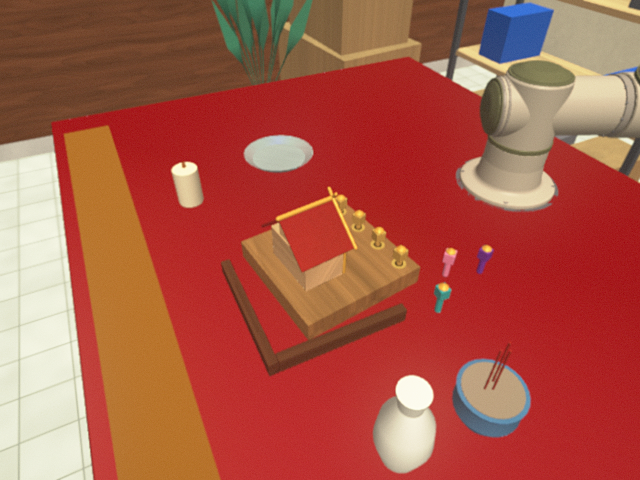

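View pics/top0.png

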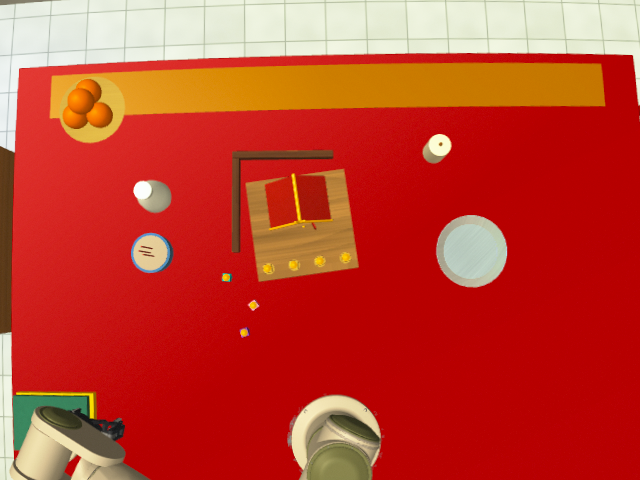

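All four pins are present: brass heads in the top view at about (268,268), (294,265), (320,262) and (346,257). The saucer is at (472,251), the corner at (236,155), and three look-alikes at (226,277), (253,305) and (244,332).

```bash
cat > h.py <<'E'
import numpy as np, cv2
from bench import *
from scipy.spatial.transform import Rotation as Ro
def proj(n,P):
    m=camera_model(n); c=np.atleast_2d(P)@m["R"].T+m["t"]; s=c[:,:2]/c[:,2:]
    r2=(s**2).sum(1,keepdims=True); s=s*(1+m["k1"]*r2); K=m["mtx"]
    return s@K[:2,:2].T+K[:2,2]
def unproj(n,uv,z):
    m=camera_model(n);K=m["mtx"]; uv=np.atleast_2d(np.array(uv,float))
    s=cv2.undistortPoints(uv.reshape(-1,1,2),K,np.array([m["k1"],0,0,0.])).reshape(-1,2)
    d=np.c_[s,np.ones(len(s))]@m["R"]; o=-m["R"].T@m["t"]
    z=np.broadcast_to(np.asarray(z,float),(len(s),))
    return o+d*((z-o[2])/d[:,2])[:,None]
def crop(n,im,x0,y0,x1,y1,f,name):
    c=cv2.resize(im[y0:y1,x0:x1,::-1],None,fx=f,fy=f,interpolation=cv2.INTER_CUBIC); cv2.imwrite("pics/"+name,c)
E
python3 - <<'E'
from h import *
t=cv2.imread("pics/top0.png")[:,:,::-1]; s=cv2.imread("pics/scene0.png")[:,:,::-1]
crop("top",t,215,140,375,290,5,"t_h.png")
crop("scene",s,215,180,415,330,4,"s_h.png")
print(unproj("top",[(268,268),(294,265),(320,262),(346,257)],.083))
print(unproj("top",[(240,158),(472,251),(151,253)],[0.03,0.01,.07]))
E
```

```text
[[ 0.4324203   0.15377906  0.083     ]
 [ 0.43830913  0.09100667  0.083     ]
 [ 0.44415936  0.02830052  0.083     ]
 [ 0.45479476 -0.0345532   0.083     ]]
[[ 0.71476863  0.22613991  0.03      ]
 [ 0.46548156 -0.36061445  0.01      ]
 [ 0.47519936  0.4433423   0.07      ]]
```

View pics/t_h.png

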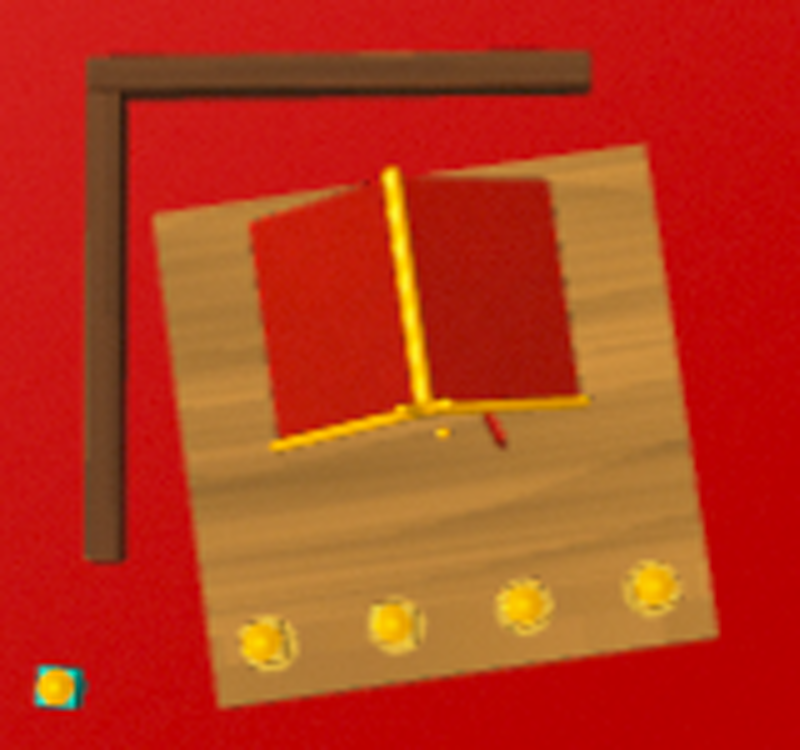

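View pics/s_h.png

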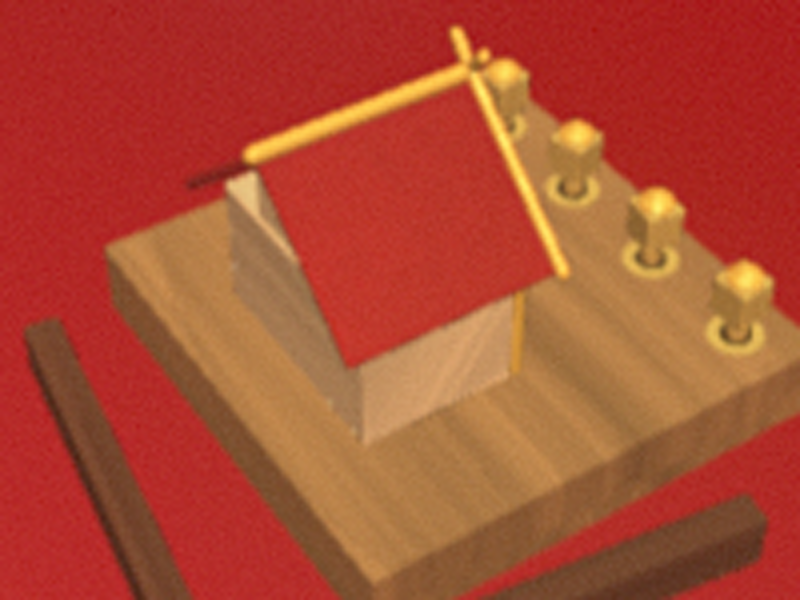

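```bash
python3 - <<'E'
from h import *
from scipy.optimize import least_squares
uv=lambda c,f,x0,y0:(np.array(c,float)+.5)/f-.5+np.array([x0,y0])
# house own corners top z=.04: (+,+) (+,-) (-,-) (-,+)
C=np.array([[.125,.125,.04],[.125,-.125,.04],[-.125,-.125,.04],[-.125,.125,.04]])
pt=uv([(153,213),(645,145),(719,636),(219,707)],5,215,140)
print(unproj("top",pt,.04))
def W(p,L): c,s=np.cos(p[2]),np.sin(p[2]); return np.c_[p[0]+c*L[:,0]-s*L[:,1],p[1]+s*L[:,0]+c*L[:,1],L[:,2]]
f=least_squares(lambda p:(proj("top",W(p,C))-pt).ravel(),[.55,.06,0]); print("top",f.x,f.fun.round(2))
# scene: corners (+,+):(372,585) (+,-):(105,248)
ps=uv([(374,584),(106,248)],4,215,180)
print(proj("scene",W(f.x,C)), ps)
print(unproj("scene",ps,.04))
r=uv([(120,90),(590,90),(123,560)],5,215,140); print("rail top",unproj("top",r,.03))
bores=np.array([[-.097,y,.04] for y in(-.096,-.032,.032,.096)]); print(W(f.x,bores))
heads=bores.copy(); heads[:,2]=.076
print("head top proj",(proj("top",W(f.x,heads))-np.array([215,140])+.5)*5, )
np.save("house.npy",f.x)
t=cv2.imread("pics/top0.png")[:,:,::-1]; s=cv2.imread("pics/scene0.png")[:,:,::-1]
crop("top",t,256,245,360,280,7,"t_p.png")
crop("scene",s,325,185,425,280,7,"s_p.png")
E
```

```text
[[ 0.65021794  0.21207066  0.04      ]
 [ 0.67903783 -0.03628238  0.04      ]
 [ 0.43152803 -0.06663164  0.04      ]
 [ 0.40174141  0.18207766  0.04      ]]
top [0.54063404 0.07280284 0.11924437] [ 0.11  0.13  0.06 -0.23 -0.18  0.06  0.01  0.04]
[[308.30106358 323.86070553]
 [241.50559712 240.08102791]
 [343.23912039 199.50763102]
 [420.46901628 265.40093539]] [[308.125 325.625]
 [241.125 241.625]]
[[ 0.65168706  0.21492222  0.04      ]
 [ 0.68182329 -0.03234863  0.04      ]]
rail top [[ 0.71590445  0.22971636  0.03      ]
 [ 0.70998631 -0.00955464  0.03      ]
 [ 0.47629453  0.23037987  0.03      ]]
[[ 0.45574321 -0.03405476  0.04      ]
 [ 0.44812964  0.02949077  0.04      ]
 [ 0.44051608  0.09303629  0.04      ]
 [ 0.43290251  0.15658181  0.04      ]]
head top proj [[655.78627218 586.16458489]
 [524.87504296 604.82274957]
 [393.88933923 623.42666499]
 [263.02532487 641.94829143]]
```

View pics/t_p.png

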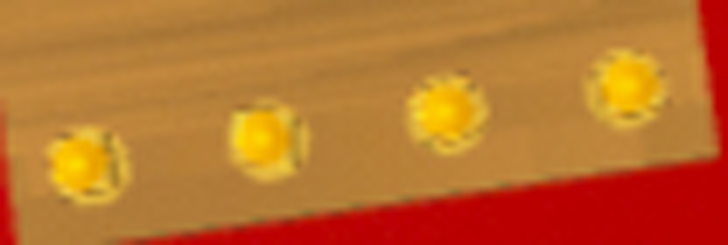

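View pics/s_p.png

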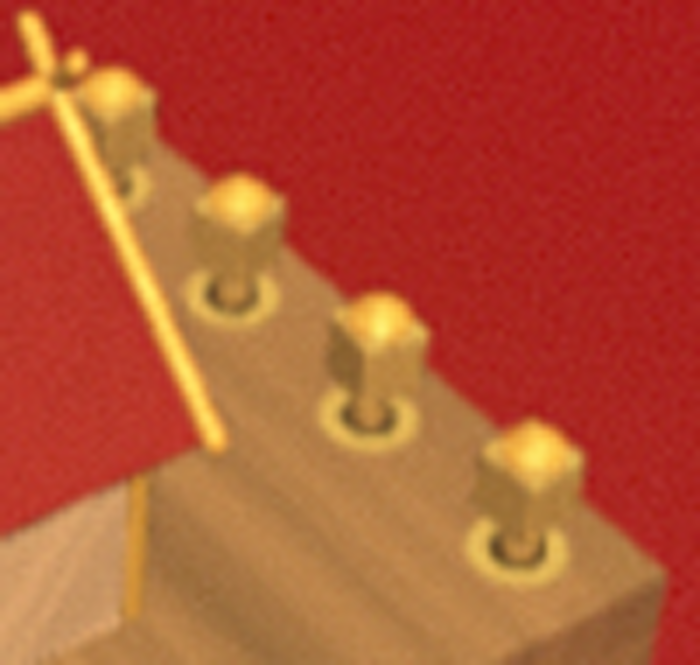

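```bash
python3 - <<'E'
from h import *
p=np.load("house.npy")
from itertools import product
obs={'A+96':(480,520,583),'B+32':(328,365,427),'C-32':(195,250,285)}
for (k,o),y in zip(obs.items(),(.096,.032,-.032)):
    c,s=np.cos(p[2]),np.sin(p[2]); x0=p[0]-c*.097-s*y; y0=p[1]-s*.097+c*y
    fr=(o[1]-o[0])/(o[2]-o[0]); print(k,x0,y0,"obs fr",round(fr,2),"w",o[2]-o[0])
    for a in range(0,90,10):
        th=np.radians(a); P=np.array([[x0+.0141*np.cos(th+np.pi/4+q*np.pi/2),y0+.0141*np.sin(th+np.pi/4+q*np.pi/2),.076] for q in range(4)])
        u=(proj("scene",P)-[325,185]+.5)*7; i=u[:,1].argmax(); m,M=u[:,0].min(),u[:,0].max()
        print(a,u[i].round(),"fr",round((u[i,0]-m)/(M-m),2),"w",round(M-m),m.round(),M.round())
# view overlay
E
```

```text
A+96 0.4329025092723097 0.1565818148139061 obs fr 0.39 w 103
0 [527. 480.] fr 0.4 w 106 485.0 590.0
10 [537. 481.] fr 0.49 w 108 483.0 591.0
20 [546. 482.] fr 0.58 w 106 484.0 590.0
30 [555. 481.] fr 0.68 w 102 486.0 588.0
40 [564. 479.] fr 0.79 w 94 490.0 584.0
50 [572. 476.] fr 0.92 w 83 495.0 579.0
60 [578. 473.] fr 1.0 w 82 497.0 578.0
70 [509. 474.] fr 0.2 w 93 491.0 584.0
80 [518. 477.] fr 0.31 w 101 487.0 588.0
B+32 0.44051607602542553 0.09303629096449675 obs fr 0.37 w 99
0 [372. 346.] fr 0.38 w 100 334.0 434.0
10 [381. 348.] fr 0.47 w 102 333.0 435.0
20 [390. 348.] fr 0.56 w 101 333.0 435.0
30 [399. 347.] fr 0.66 w 98 335.0 433.0
40 [408. 346.] fr 0.76 w 91 338.0 429.0
50 [415. 343.] fr 0.89 w 81 343.0 424.0
60 [422. 340.] fr 1.0 w 75 347.0 422.0
70 [356. 341.] fr 0.17 w 86 341.0 427.0
80 [364. 344.] fr 0.28 w 94 337.0 431.0
C-32 0.4481296427785414 0.02949076711508742 obs fr 0.61 w 90
0 [232. 224.] fr 0.37 w 94 197.0 291.0
10 [240. 226.] fr 0.46 w 97 195.0 293.0
20 [249. 226.] fr 0.55 w 97 195.0 293.0
30 [257. 225.] fr 0.64 w 94 197.0 291.0
40 [265. 224.] fr 0.74 w 88 200.0 288.0
50 [272. 221.] fr 0.86 w 80 204.0 284.0
60 [279. 218.] fr 1.0 w 70 209.0 279.0
70 [216. 219.] fr 0.15 w 80 204.0 284.0
80 [223. 222.] fr 0.27 w 89 200.0 289.0
```

```bash
cat >> h.py <<'E'
def down(a):
    z=np.array([np.cos(a),np.sin(a),0]); y=np.array([0,0,-1.]); x=np.cross(y,z)
    return Ro.from_matrix(np.c_[x,y,z]).as_rotvec()
def S():
    s=state(); print("t%.1f"%s["time"],"p",s["position"].round(4),"F",s["wrist_force"].round(1),"M",s["wrist_torque"].round(2),"w %.3f"%s["width"],"j6 %.2f"%s["joints"][5]); return s
E
python3 - <<'E'
from h import *
s=cv2.imread("pics/scene0.png")[:,:,::-1]
crop("scene",s,330,190,352,220,20,"s_d.png")
z=Ro.from_rotvec(state()["orientation"]).as_matrix(); print(z.round(2))
for pos in [(.4335,.158,.056),(.449,.03,.056),(.456,-.033,.056),(.465,-.36,.06)]:
    for a in np.radians([-135,-90,-45,0,45,90,135,180]):
        q=solve_ik(pos,down(a)); print(pos,round(np.degrees(a)),None if q is None else np.round(q,2))
E
```

```text
[[ 0.98 -0.    0.22]
 [-0.22 -0.    0.98]
 [-0.   -1.   -0.  ]]
(0.4335, 0.158, 0.056) -135 [0.09 0.42 1.89 0.   0.83 2.45]
(0.4335, 0.158, 0.056) -90 [ 0.09  0.42  1.89 -0.    0.83  1.67]
(0.4335, 0.158, 0.056) -45 [0.09 0.42 1.89 0.   0.83 0.88]
(0.4335, 0.158, 0.056) 0 [0.09 0.42 1.89 0.   0.83 0.09]
(0.4335, 0.158, 0.056) 45 [ 0.09  0.42  1.89  0.    0.83 -0.69]
(0.4335, 0.158, 0.056) 90 [ 0.09  0.42  1.89  0.    0.83 -1.48]
(0.4335, 0.158, 0.056) 135 [ 0.09  0.42  1.89  0.    0.83 -2.26]
(0.4335, 0.158, 0.056) 180 None
(0.449, 0.03, 0.056) -135 [-0.19  0.4   1.92  0.    0.81  2.16]
(0.449, 0.03, 0.056) -90 [-0.19  0.4   1.92 -0.    0.81  1.38]
(0.449, 0.03, 0.056) -45 [-0.19  0.4   1.92  0.    0.81  0.59]
(0.449, 0.03, 0.056) 0 [-0.19  0.4   1.92  0.    0.81 -0.19]
(0.449, 0.03, 0.056) 45 [-0.19  0.4   1.92  0.    0.81 -0.98]
(0.449, 0.03, 0.056) 90 [-0.19  0.4   1.92  0.    0.81 -1.77]
(0.449, 0.03, 0.056) 135 [-0.19  0.4   1.92  0.    0.81 -2.55]
(0.449, 0.03, 0.056) 180 None
(0.456, -0.033, 0.056) -135 [-0.33  0.42  1.9  -0.    0.82  2.03]
(0.456, -0.033, 0.056) -90 [-0.33  0
[... 182 characters left out ...]
 [-0.33  0.42  1.9   0.    0.82 -1.11]
(0.456, -0.033, 0.056) 90 [-0.33  0.42  1.9   0.    0.82 -1.9 ]
(0.456, -0.033, 0.056) 135 [-0.33  0.42  1.9   0.    0.82 -2.69]
(0.456, -0.033, 0.056) 180 [-0.33  0.42  1.9  -0.    0.82  2.81]
(0.465, -0.36, 0.06) -135 [-0.86  0.64  1.5  -0.    1.    1.5 ]
(0.465, -0.36, 0.06) -90 [-0.86  0.64  1.5   0.    1.    0.71]
(0.465, -0.36, 0.06) -45 [-0.86  0.64  1.5   0.    1.   -0.07]
(0.465, -0.36, 0.06) 0 [-0.86  0.64  1.5   0.    1.   -0.86]
(0.465, -0.36, 0.06) 45 [-0.86  0.64  1.5   0.    1.   -1.64]
(0.465, -0.36, 0.06) 90 [-0.86  0.64  1.5   0.    1.   -2.43]
(0.465, -0.36, 0.06) 135 None
(0.465, -0.36, 0.06) 180 [-0.86  0.64  1.5  -0.    1.    2.28]
```

View pics/s_d.png

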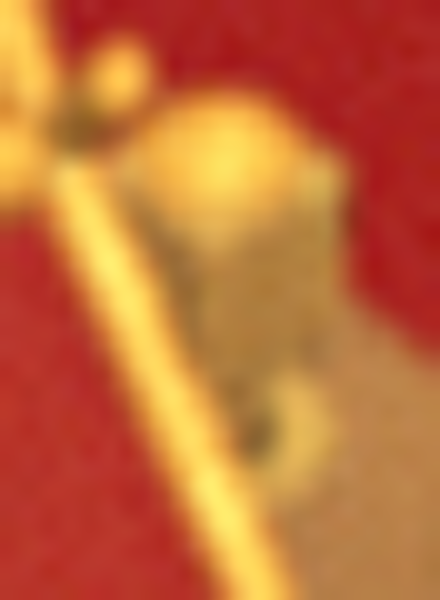

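```bash
cat >> h.py <<'E'
def bore(y,p):
    c,s=np.cos(p[2]),np.sin(p[2]); return np.array([p[0]-c*.097-s*y+.001,p[1]-s*.097+c*y+.0015])
def grasp(xy,a,z=.056,op=.5):
    reach([*xy,.20],down(a)); gripper_to(op); line_to([*xy,.11],.2); 
    hit=line_to([*xy,z],.08,guard=6); S()
    gripper_to(0.); return S()
def twist(xy,a,z,rate=1.6,amp=1.1,total=.023,log=True):
    z1=z+total; cur=0.; sg=1; tgt=amp; 
    while z<z1-1e-6:
        d=abs(tgt-cur); z+=rate*1e-3*d; cur=tgt
        q=solve_ik([*xy,z],down(a+cur)); movej(q)
        if log: S()
        sg=-sg; tgt=sg*amp
    return z,a+cur
E
python3 - <<'E'
from h import *
p=np.load("house.npy"); xy=bore(.096,p); print(xy)
grasp(xy,0.)
xy=state()["position"][:2]
q=solve_ik([*xy,.056+.001],down(.6)); movej(q); S()
crop("top",camera("top"),215,140,375,290,5,"t1.png")
E
```

```text
[0.43390251 0.15808181]
t3.8 p [0.4342 0.1581 0.0564] F [ 0.8 -0.4  0.1] M [ 0.04 -0.    0.01] w 0.501 j6 0.09
t4.1 p [0.4339 0.1582 0.0565] F [-2.8  1.2  5.7] M [ 0.16  0.52 -0.09] w 0.239 j6 0.09
t4.7 p [0.4336 0.158  0.0568] F [-0.  -4.8 -2.8] M [-0.83  0.19 -0.01] w 0.242 j6 -0.50
```

View pics/t1.png

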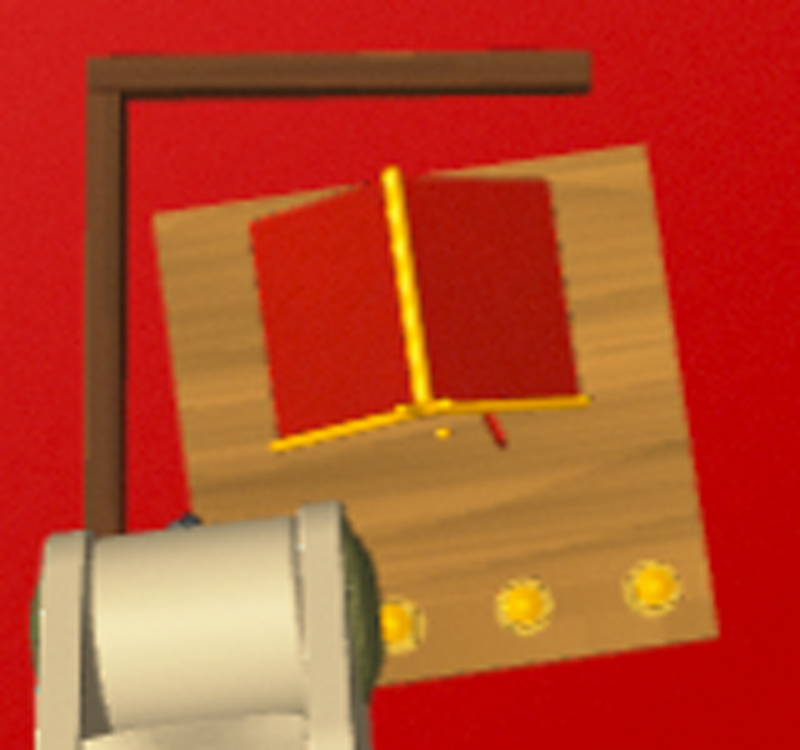

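The house hasn't moved: its corners are still at (153,213) and (645,145) in the crop. The jaws closed on 20.3 mm, so they are flat on the head. I'll keep twisting.

```bash
sed -i 's/log=True):/log=True,cur=0.):/; s/z1=z+total; cur=0.; sg=1/z1=z+total; sg=1/' h.py
python3 - <<'E'
from h import *
xy=[.4339,.1581]
z,a=twist(xy,0.,.057,total=.022,cur=.6); print(z,a)
crop("top",camera("top"),215,140,375,290,5,"t2.png")
cv2.imwrite("pics/s2.png",camera("scene")[:,:,::-1])
E
```

```text
t5.3 p [0.4333 0.158  0.0574] F [-1.5 -1.3 -7.6] M [-0.7   0.27 -0.06] w 0.237 j6 -1.00
t7.2 p [0.434  0.1584 0.0614] F [ 1.   2.5 -9.9] M [ 0.7  -0.19  0.04] w 0.239 j6 1.19
t9.1 p [0.4335 0.1578 0.0647] F [-3.6 -2.2 -7.5] M [-0.58  0.58 -0.07] w 0.242 j6 -1.00
t11.0 p [0.4342 0.1582 0.0685] F [ 2.1 -1.4 -9.2] M [-0.08 -0.18  0.1 ] w 0.242 j6 1.19
t12.9 p [0.4338 0.1583 0.0719] F [-1.3  3.1 -9.2] M [ 0.75  0.16 -0.  ] w 0.242 j6 -1.00
t14.8 p [0.4343 0.158  0.0759] F [-0.5  0.1  4.1] M [-0.13  0.32  0.04] w 0.238 j6 1.19
t16.7 p [0.4339 0.1581 0.0789] F [ 0.3 -0.9 -0.1] M [ 0.    0.   -0.05] w 0.239 j6 -1.00
t18.6 p [0.4339 0.1581 0.0825] F [ 0.2  0.1 -1. ] M [ 0.01  0.01 -0.03] w 0.241 j6 1.19
0.08243999999999999 -1.1
```

View pics/t2.png

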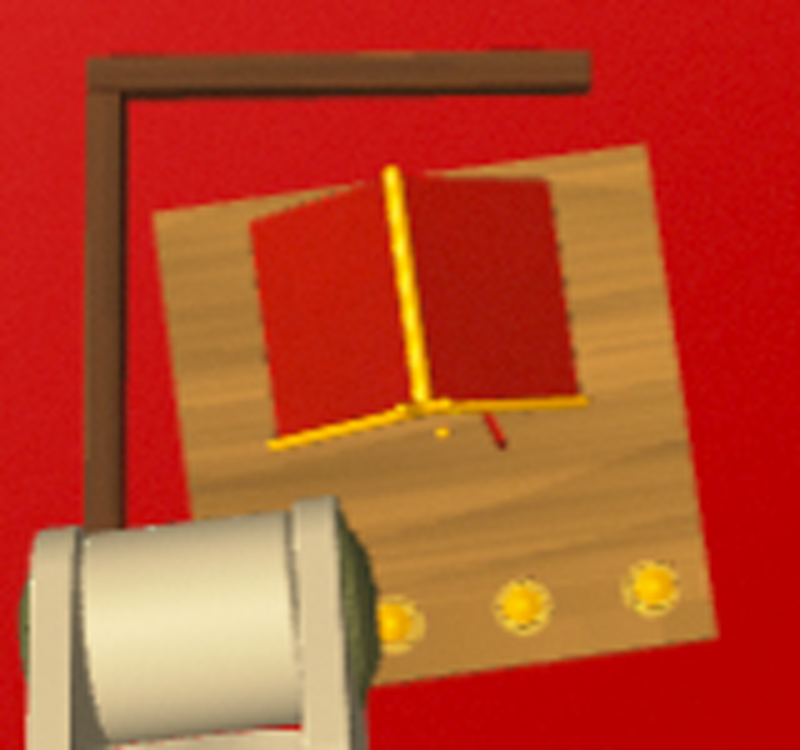

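View pics/s2.png

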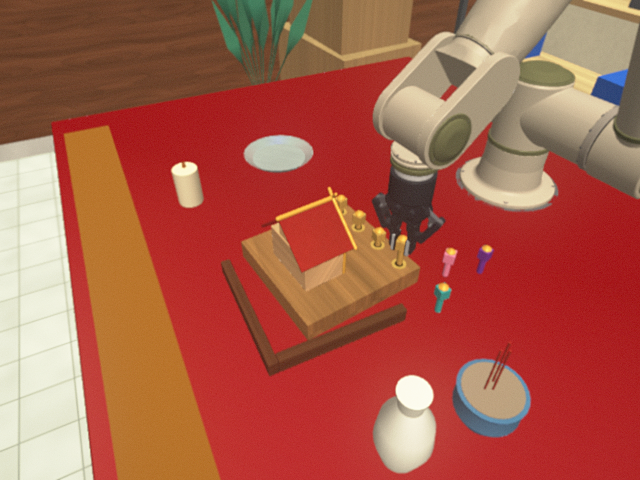

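The pin is up (gold head raised at about (400,245) in the scene picture) and the house is unmoved. Next I'll lift it out, measure the saucer and place the pin.

```bash
cat >> h.py <<'E'
def saucer(im=None):
    im=camera("top") if im is None else im
    hsv=cv2.cvtColor(np.ascontiguousarray(im),cv2.COLOR_RGB2HSV); m=((hsv[...,1]<90)&(hsv[...,2]>110)).astype(np.uint8)
    m[:140]=0; m[370:]=0; m[:,:385]=0; m[:,600:]=0
    m=cv2.morphologyEx(m,cv2.MORPH_OPEN,np.ones((3,3)))
    cs=cv2.findContours(m,cv2.RETR_EXTERNAL,cv2.CHAIN_APPROX_NONE)[0]; c=max(cs,key=cv2.contourArea)
    P=unproj("top",cv2.convexHull(c).reshape(-1,2).astype(float),.02)[:,:2]
    (cx,cy),r=cv2.minEnclosingCircle((P*1000).astype(np.float32)); print("saucer",cx,cy,"r",r,"mean",P.mean(0)); return np.array([cx,cy])/1000
E
python3 - <<'E'
from h import *
s=state()
sp=s["position"]; line_to([sp[0],sp[1],.26],.15); S()
im=camera("top"); sc=saucer(im); 
cv2.imwrite("pics/top3.png",im[:,:,::-1])
i2=camera("scene"); cv2.imwrite("pics/s3.png",i2[:,:,::-1])
# scene check
print(proj("scene",[[*sc,.02]]), proj("scene",[[sc[0]+.092*np.cos(t),sc[1]+.092*np.sin(t),.02] for t in np.arange(4)*np.pi/2]))
E
```

```text
t20.1 p [0.4336 0.158  0.2593] F [-0.3 -0.2 -0.2] M [ 0.03  0.02 -0.04] w 0.244 j6 1.19
saucer 466.6575012207031 -357.22869873046875 r 91.71678161621094 mean [ 0.46248456 -0.36011405]
[[278.84268401 150.93750832]] [[246.00948161 158.92055905]
 [292.87634567 167.68538298]
 [309.96835904 143.35256835]
 [266.1676347  135.80897264]]
```

View pics/s3.png

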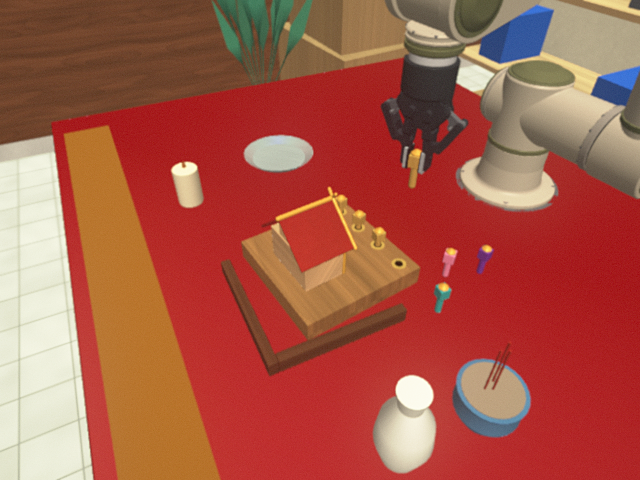

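View pics/top3.png

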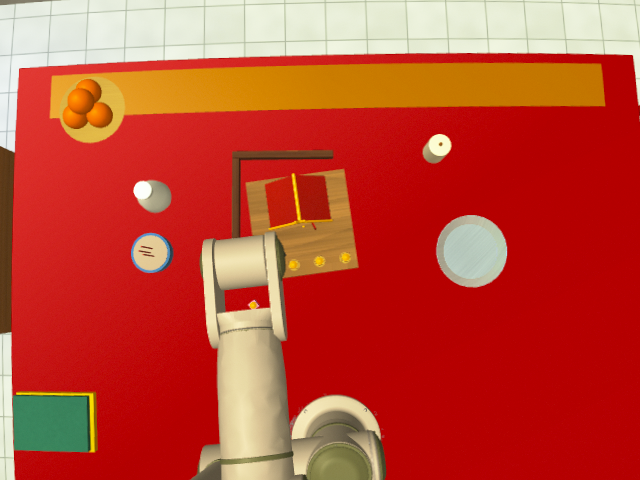

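The pin is held at about (413,165) and its bore is empty at (398,264). The saucer is unmoved and its fitted rim radius of 91.7 mm matches the given 92 mm.

```bash
cat >> h.py <<'E'
def place(xy,a=-np.pi/4,zt=.0515):
    reach([*xy,.26],down(a)); S()
    line_to([*xy,.10],.25); hit=line_to([*xy,zt],.06,guard=4); print("hit",hit); S()
    gripper_to(.5); line_to([*xy,.2],.15); S()
E
python3 - <<'E'
from h import *
place([.467,-.357])
# step aside for the view
crop("scene",camera("scene"),225,110,335,190,7,"s4.png")
E
```

```text
t22.0 p [ 0.4675 -0.3562  0.2601] F [ 0.4 -0.2 -0.2] M [ 0.02 -0.01  0.05] w 0.237 j6 -0.07
hit False
t23.8 p [ 0.4672 -0.3572  0.0519] F [ 0.4 -0.4 -0.1] M [ 0.03  0.07 -0.  ] w 0.239 j6 -0.07
t25.2 p [ 0.4667 -0.3567  0.199 ] F [ 0.5 -0.3 -0.5] M [-0.    0.02  0.03] w 0.502 j6 -0.07
```

View pics/s4.png

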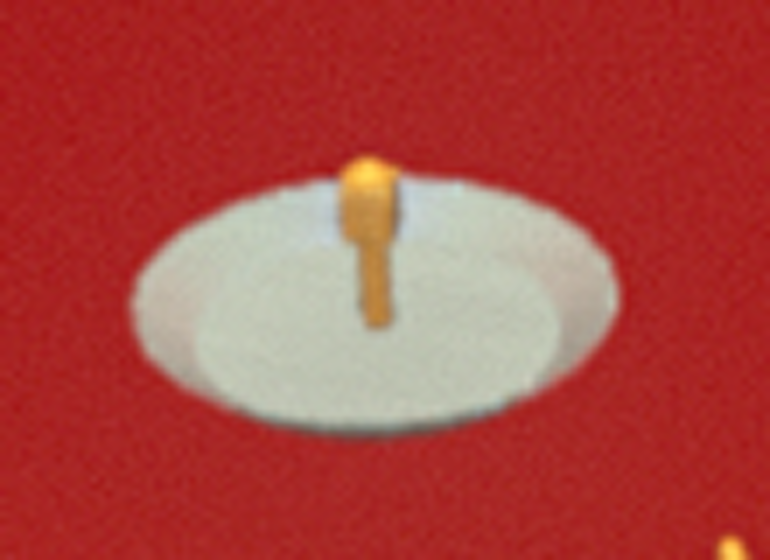

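The pin is inside the saucer and was still falling or standing at that frame. On to the next pin.

```bash
python3 - <<'E'
from h import *
p=np.load("house.npy"); xy=bore(.032,p)
S(); line_to([*state()["position"][:2],.25],.25)
grasp(xy,0.)
z,a=twist(xy,0.,.0562,rate=1.3,total=.0225,amp=1.15); print(z,a)
line_to([*xy,.26],.15); S()
saucer()
crop("scene",camera("scene"),225,110,425,280,4,"s5.png")
E
```

```text
t25.3 p [ 0.4667 -0.3567  0.199 ] F [0.3 0.1 0.9] M [ 0.04  0.02 -0.03] w 0.501 j6 -0.07
t29.0 p [0.4419 0.0945 0.0565] F [ 0.7 -1.2 -0.1] M [-0.02  0.01  0.  ] w 0.506 j6 -0.05
t29.3 p [0.4417 0.0945 0.0563] F [ 0.2 -0.8  1.1] M [-0.1   0.06 -0.08] w 0.222 j6 -0.05
t30.4 p [0.4416 0.0943 0.0574] F [  4.1  -3.3 -10.5] M [-0.56 -0.87 -0.09] w 0.219 j6 -1.20
t32.3 p [0.4411 0.0948 0.0605] F [ 1.7  2.3 -8.3] M [ 0.66 -0.31  0.04] w 0.221 j6 1.10
t34.3 p [0.4416 0.0943 0.0637] F [ 1.7 -3.3 -8.7] M [-0.52 -0.37 -0.07] w 0.220 j6 -1.20
t36.3 p [0.4412 0.0947 0.0666] F [ 0.   0.7 -7.8] M [0.26 0.09 0.  ] w 0.222 j6 1.10
t38.3 p [0.4415 0.0945 0.0696] F [-0.2  1.5 -9.9] M [ 0.21 -0.05 -0.08] w 0.227 j6 -1.20
t40.3 p [0.4412 0.0944 0.0726] F [-3.9 -3.  -5.3] M [-0.65  0.74  0.02] w 0.222 j6 1.10
t42.2 p [0.4426 0.095  0.0767] F [-3.   3.3  6.7] M [0.57 0.43 0.03] w 0.225 j6 -1.20
t44.2 p [0.4417 0.0946 0.0787] F [ 0.3 -0.  -0.6] M [ 0.05 -0.09 -0.02] w 0.224 j6 1.10
t46.2 p [0.4415 0.0945 0.0816] F [ 0.4  0.7 -0.9] M [-0.   -0.04  0.04] w 0.226 j6 -1.20
0.08161500000000005 1.15
t47.6 p [0.4412 0.0945 0.2593] F [-0.2 -0.2 -0.4] M [ 0.06 -0.03 -0.01] w 0.223 j6 -1.20
saucer 495.6165771484375 -379.4811096191406 r 91.68413543701172 mean [ 0.49424366 -0.37833277]
```

View pics/s5.png

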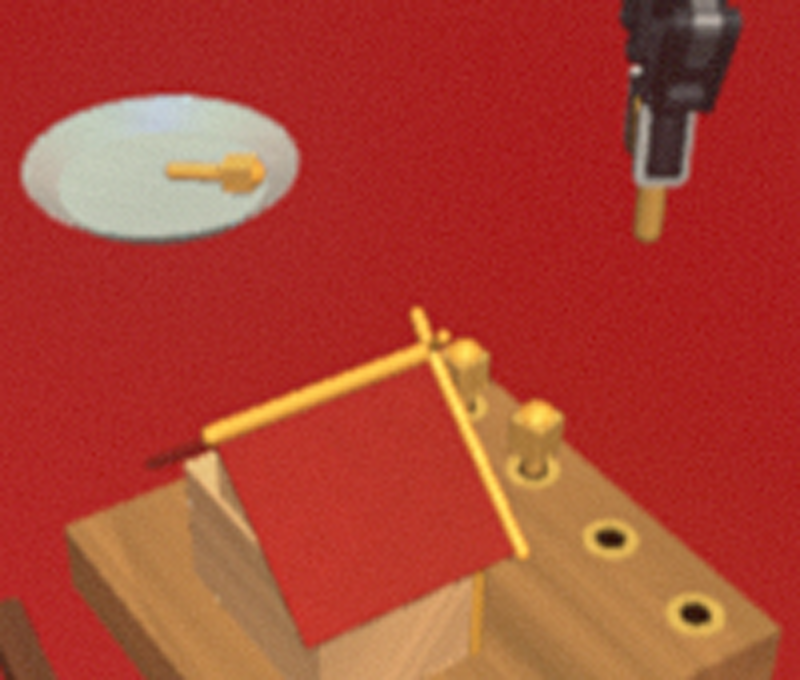

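The saucer had been knocked to (0.496, -0.379), so I'll use that. Pin 1 lies flat in it.

```bash
python3 - <<'E'
from h import *
print(unproj("scene",[((168+.5)/4+224.5,(170.5)/4+109.5),((245.5)/4+224.5,173.5/4+109.5)],[.012,.014]))
sc=np.array([.4956,-.3795])
place(sc+[.022,-.012])
crop("scene",camera("scene"),225,110,425,280,4,"s6.png")
E
```

```text
[[ 0.49365021 -0.37874975  0.012     ]
 [ 0.45002171 -0.34927048  0.014     ]]
t49.5 p [ 0.5181 -0.3906  0.2603] F [-1.   0.3  0.1] M [-0.04  0.03  0.03] w 0.225 j6 -0.04
hit False
t51.2 p [ 0.5178 -0.3917  0.0519] F [ 0.6  0.1 -0.8] M [ 0.04 -0.01 -0.01] w 0.219 j6 -0.04
t52.7 p [ 0.5173 -0.3913  0.1989] F [-1.1  0.8 -0.3] M [ 0.01 -0.04  0.02] w 0.502 j6 -0.04
```

View pics/s6.png

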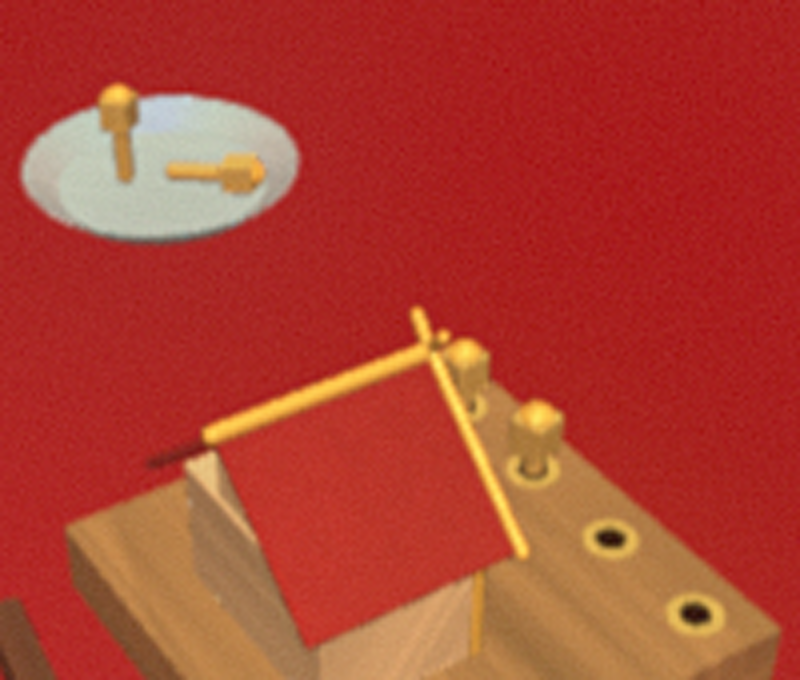

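Pin 2 is in the saucer and tipping over at crop (120,130). Now the third pin.

```bash
python3 - <<'E'
from h import *
im=cv2.imread("pics/scene0.png")[:,:,::-1]
im2=camera("scene"); crop("scene",im2,345,200,375,235,20,"s_c.png")
crop("scene",im2,225,110,335,190,7,"s6b.png")
E
```

```text
(no output)
```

View pics/s_c.png

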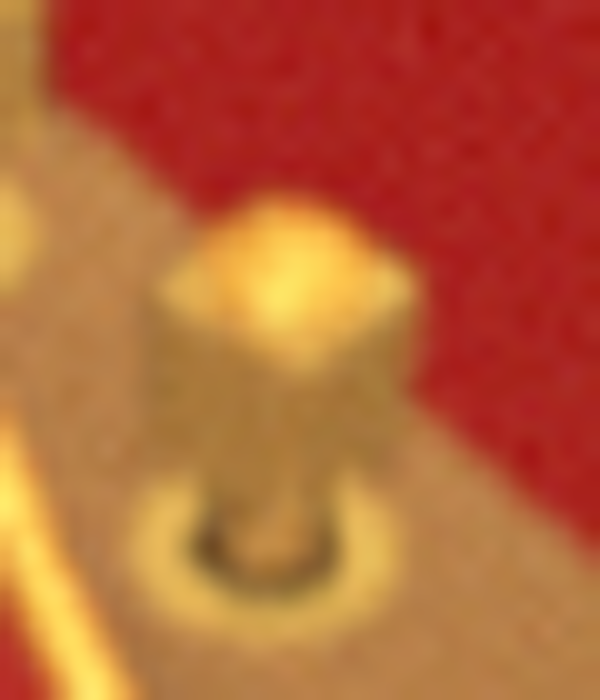

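View pics/s6b.png

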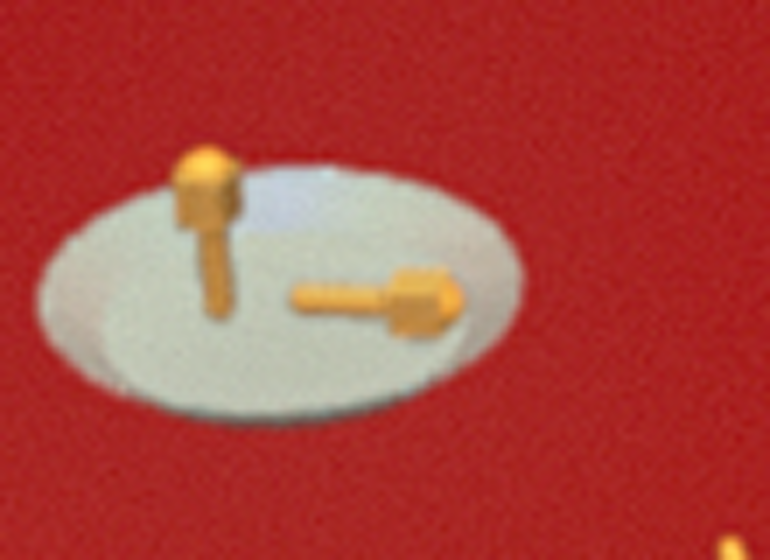

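```bash
python3 - <<'E'
from h import *
p=np.load("house.npy"); xy=bore(-.032,p); a0=.31
line_to([*state()["position"][:2],.25],.25)
grasp(xy,a0)
z,a=twist(xy,a0,.0562,rate=1.1,total=.0225,amp=1.15,log=False); print(z,a);S()
line_to([*xy,.26],.15); S()
im=camera("top"); saucer(im); crop("top",im,215,140,375,290,5,"t7.png")
crop("scene",camera("scene"),225,110,425,280,4,"s7.png")
E
```

```text
t56.4 p [0.4495 0.0309 0.0565] F [ 1.3 -0.9 -0.6] M [-0.03  0.02  0.01] w 0.499 j6 -0.50
t56.7 p [0.4492 0.031  0.0563] F [-0.9 -0.3  4.5] M [-0.04  0.2  -0.03] w 0.220 j6 -0.50
0.08023500000000003 -0.8399999999999999
t75.6 p [0.4491 0.031  0.0802] F [ 0.5  0.2 -0.9] M [-0.01  0.06 -0.02] w 0.227 j6 0.65
t77.0 p [0.4488 0.031  0.2593] F [-0.   0.1 -0.4] M [ 0.04  0.04 -0.03] w 0.220 j6 0.65
saucer 495.6165771484375 -379.4811096191406 r 91.68413543701172 mean [ 0.49474346 -0.38081163]
```

View pics/s7.png

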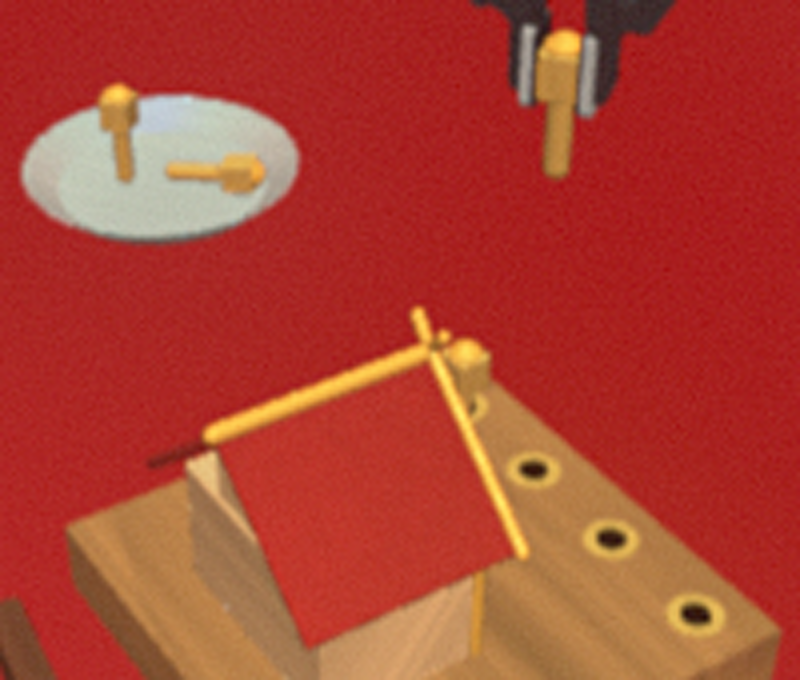

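View pics/t7.png

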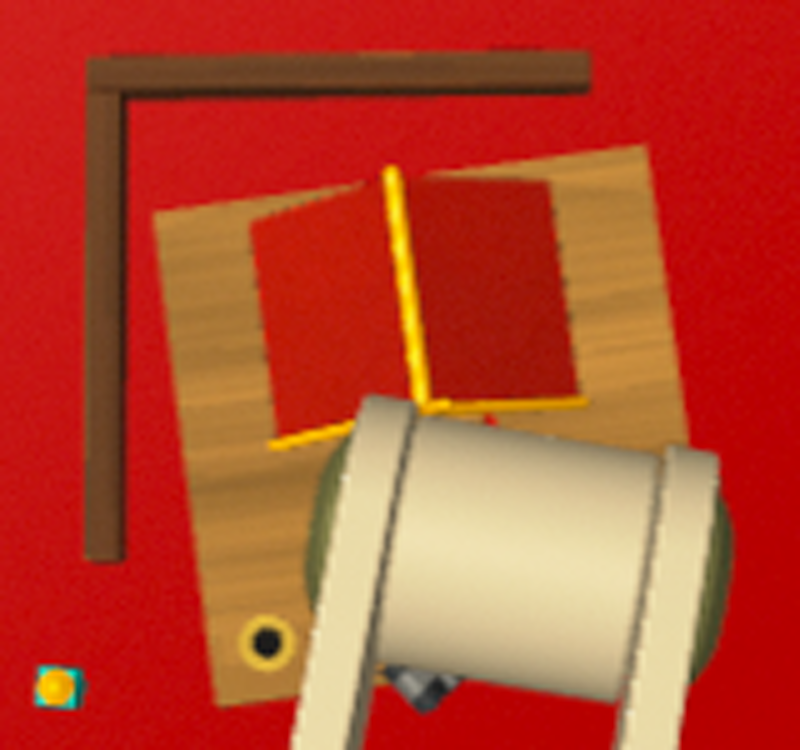

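```bash
python3 - <<'E'
from h import *
im=camera("top"); crop("top",im,425,205,535,305,7,"t8.png")
E
```

```text
(no output)
```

View pics/t8.png

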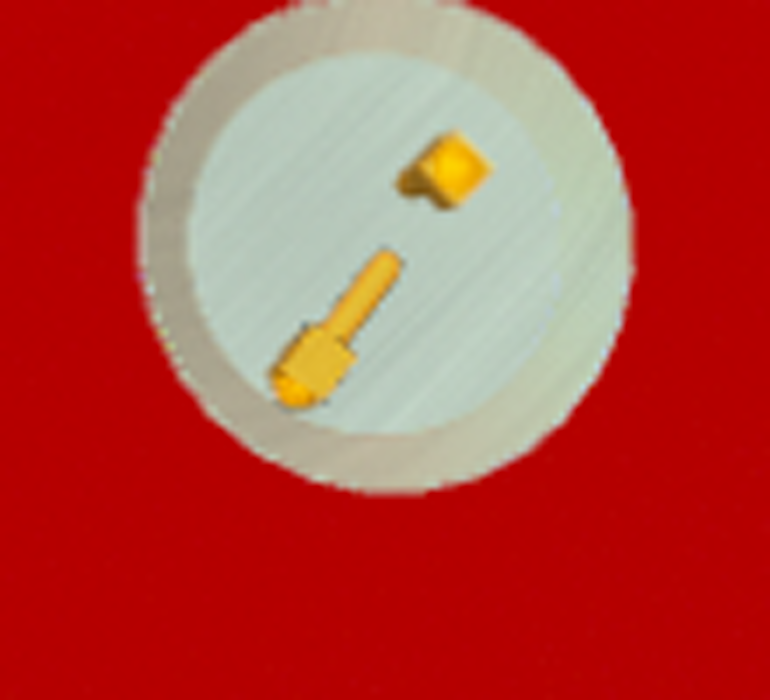

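Top view: pin 1 lies flat (head at crop (310,365)) and pin 2 stands upright at (450,170). I'll place pin 3 in the free lower-right area.

```bash
sed -i 's/gripper_to(.5); line_to(\[\*xy,.2\]/gripper_to(.42); line_to([*xy,.2]/' h.py; python3 - <<'E'
from h import *
sc=np.array([.4956,-.3795])
place(sc+[-.022,-.030])
line_to([*state()["position"][:2],.25],.25)
p=np.load("house.npy"); xy=bore(-.096,p); a0=.05
grasp(xy,a0)
E
```

```text
t78.7 p [ 0.4742 -0.4085  0.2603] F [ 0.3 -0.2 -1.1] M [ 0.03 -0.06 -0.01] w 0.227 j6 -0.11
hit False
t80.5 p [ 0.4738 -0.4097  0.0519] F [ 0.1  0.1 -0.4] M [-0.06 -0.02 -0.01] w 0.230 j6 -0.11
t81.9 p [ 0.4733 -0.4092  0.199 ] F [ 0.9 -0.4 -0.3] M [-0.01  0.03  0.03] w 0.420 j6 -0.11
t85.4 p [ 0.4571 -0.0327  0.0564] F [ 0.1  0.3 -0.2] M [-0.   -0.04  0.  ] w 0.503 j6 -0.38
t85.7 p [ 0.4566 -0.0326  0.0564] F [-3.8  0.2  6.2] M [ 0.08  0.62 -0.1 ] w 0.238 j6 -0.38
```

```bash
python3 - <<'E'
from h import *
p=np.load("house.npy"); xy=bore(-.096,p); a0=.05
z,a=twist(xy,a0,.0562,rate=1.1,total=.0225,amp=1.15,log=False); print(z,a);S()
line_to([*xy,.26],.15); S()
im=camera("top"); saucer(im); crop("top",im,425,205,535,305,7,"t9.png")
crop("scene",camera("scene"),225,110,425,280,4,"s9.png")
E
```

```text
0.08023500000000003 -1.0999999999999999
t104.6 p [ 0.4568 -0.0326  0.0802] F [ 0.5  0.5 -0.9] M [ 0.   -0.02  0.01] w 0.232 j6 0.77
t106.0 p [ 0.4565 -0.0325  0.2593] F [ 0.2  0.2 -0.2] M [-0.   -0.02  0.04] w 0.231 j6 0.77
saucer 495.6165771484375 -379.4811096191406 r 91.68413543701172 mean [ 0.49424366 -0.37833277]
```

View pics/s9.png

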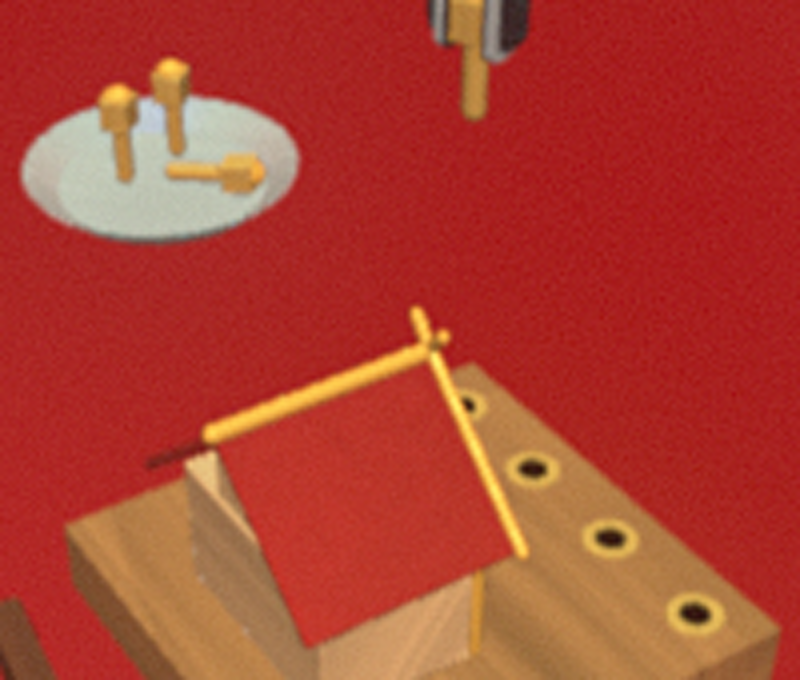

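View pics/t9.png

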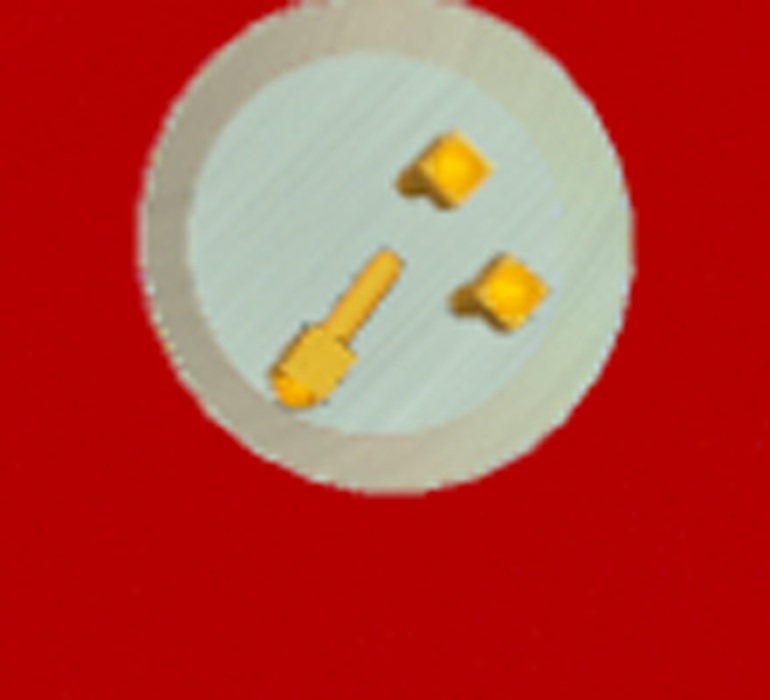

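All four bores are empty; pins 2 and 3 stand in the saucer and pin 1 lies. The fourth goes on the free upper-left side.

```bash
python3 - <<'E'
from h import *
sc=np.array([.4956,-.3795])
place(sc+[.018,.032],a=0.)
line_to([*state()["position"][:2],.25],.25)
reach([.33,-.05,.25],down(0.))
im=camera("top"); crop("top",im,425,205,535,305,7,"t10.png"); crop("top",im,215,140,375,290,5,"t10h.png")
cv2.imwrite("pics/s10.png",camera("scene")[:,:,::-1])
S()
E
```

```text
t107.5 p [ 0.5138 -0.3469  0.26  ] F [-0.3  0.6 -0.5] M [ 0.05 -0.02  0.01] w 0.228 j6 -0.78
hit False
t109.2 p [ 0.5138 -0.3477  0.0519] F [ 1.  -0.2 -1.4] M [ 0.01 -0.04  0.01] w 0.234 j6 -0.78
t110.7 p [ 0.5133 -0.3472  0.199 ] F [-0.1  0.1 -0.5] M [ 0.04  0.01 -0.06] w 0.421 j6 -0.78
t112.4 p [ 0.3305 -0.0506  0.25  ] F [ 0.2 -0.2  0.9] M [ 0.03  0.01 -0.05] w 0.424 j6 -0.51
```

View pics/s10.png

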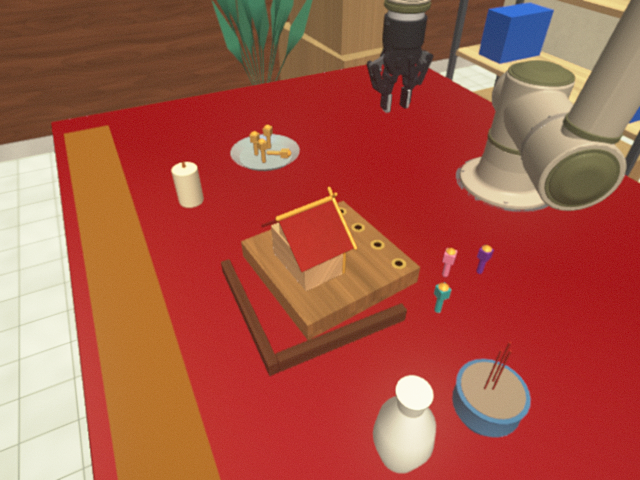

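View pics/t10.png

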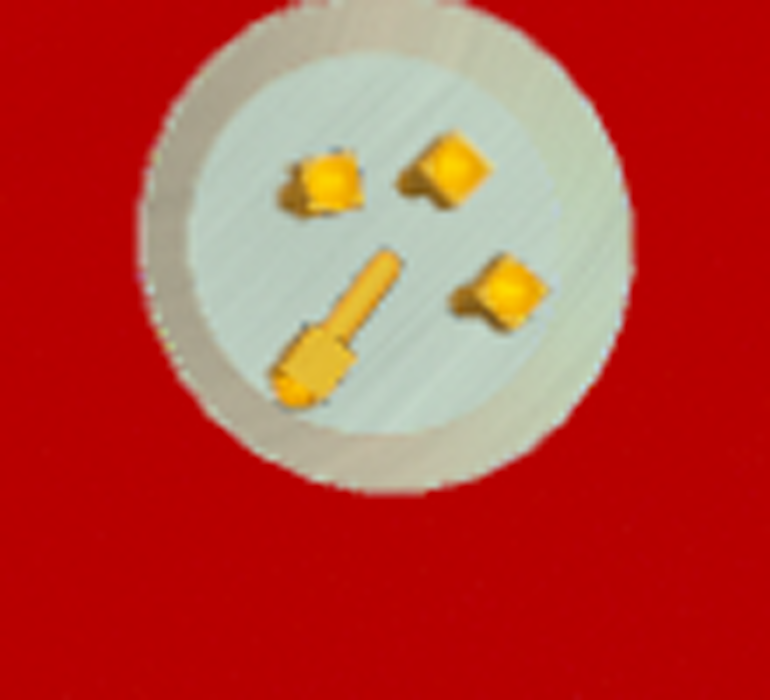

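View pics/t10h.png

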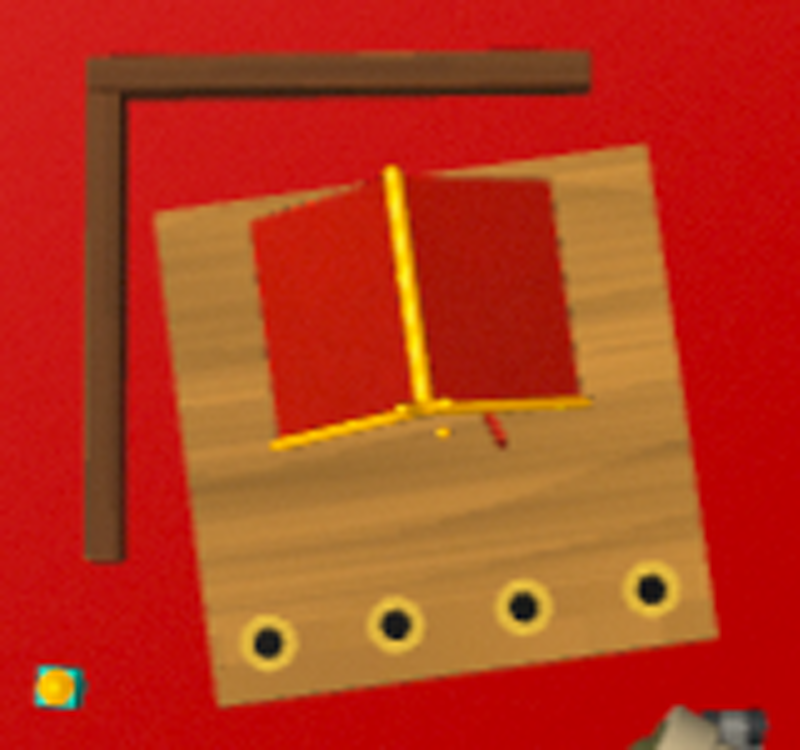

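Pins are all in the saucer, the house is unmoved and its four bores are empty. Before pushing I'll locate the look-alikes and the rail precisely.

```bash
python3 - <<'E'
from h import *
print("lookalikes top", unproj("top",[(226,277.5),(253,305),(244,332)],.07).round(3))
print("scene", unproj("scene",[(443,288),(450,252),(486,249)],.07).round(3))
im=cv2.imread("pics/t10h.png")
# rail edges: dark mask
t=camera("top"); s=camera("scene")
crop("top",t,225,145,345,260,6,"t11.png"); crop("scene",s,215,250,415,380,4,"s11.png")
E
```

```text
lookalikes top [[0.412 0.258 0.07 ]
 [0.344 0.193 0.07 ]
 [0.279 0.216 0.07 ]]
scene [[0.422 0.267 0.07 ]
 [0.354 0.2   0.07 ]
 [0.288 0.224 0.07 ]]
```

View pics/t11.png

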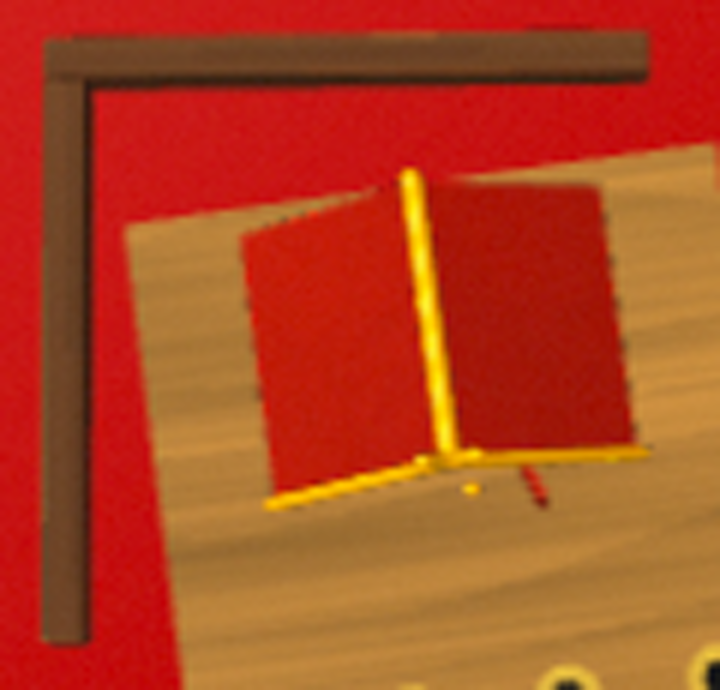

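View pics/s11.png

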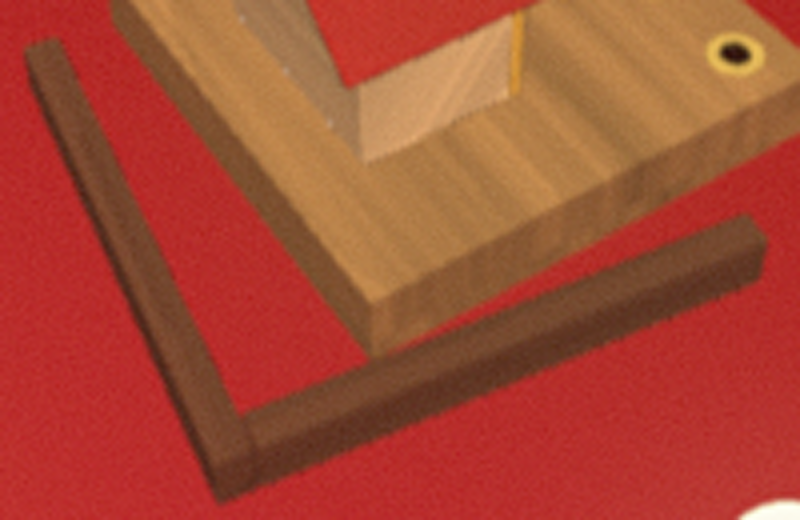

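```bash
python3 - <<'E'
from h import *
uv=lambda c,f,x0,y0:(np.array(c,float)+.5)/f-.5+np.array([x0,y0])
P=unproj("top",uv([(45,40),(648,32),(40,642),(88,78),(648,74),(85,640)],6,225,145),.03)[:,:2]; print(P.round(4))
d=P[1]-P[0]; print("yaw xrail outer",np.arctan2(d[0],-d[1])*-1); d=P[2]-P[0]; print("yaw yrail outer",np.arctan2(-d[1],-d[0]))
d=P[4]-P[3]; print("inner x", -np.arctan2(d[0],-d[1])); d=P[5]-P[3]; print("inner y",np.arctan2(-d[1],-d[0]))
gripper_to(0.)
y=.115
reach([.365,y,.12],down(np.pi/2)); line_to([.365,y,.016],.15); S()
print(line_to([.427,y,.016],.05,guard=25)); S()
line_to([.38,y,.016],.15); line_to([.365,y,.12],.2); reach([.30,-.1,.25],down(0.))
t=camera("top"); crop("top",t,215,140,375,290,5,"t12.png")
E
```

```text
[[ 0.7329  0.2463]
 [ 0.7299 -0.01  ]
 [ 0.4768  0.2504]
 [ 0.7159  0.2281]
 [ 0.7118 -0.0096]
 [ 0.4772  0.2315]]
yaw xrail outer 0.011641269004727745
yaw yrail outer -0.01603596912357531
inner x 0.017453581885241928
inner y -0.014459046902961086
t114.8 p [0.3656 0.1148 0.0167] F [-0.3  0.2  0.5] M [ 0.   -0.05 -0.05] w 0.001 j6 -1.57
True
t115.7 p [0.4069 0.1154 0.0151] F [-0.1  0.2 -0.1] M [-0.02 -0.03  0.03] w 0.001 j6 -1.57
```

View pics/t12.png

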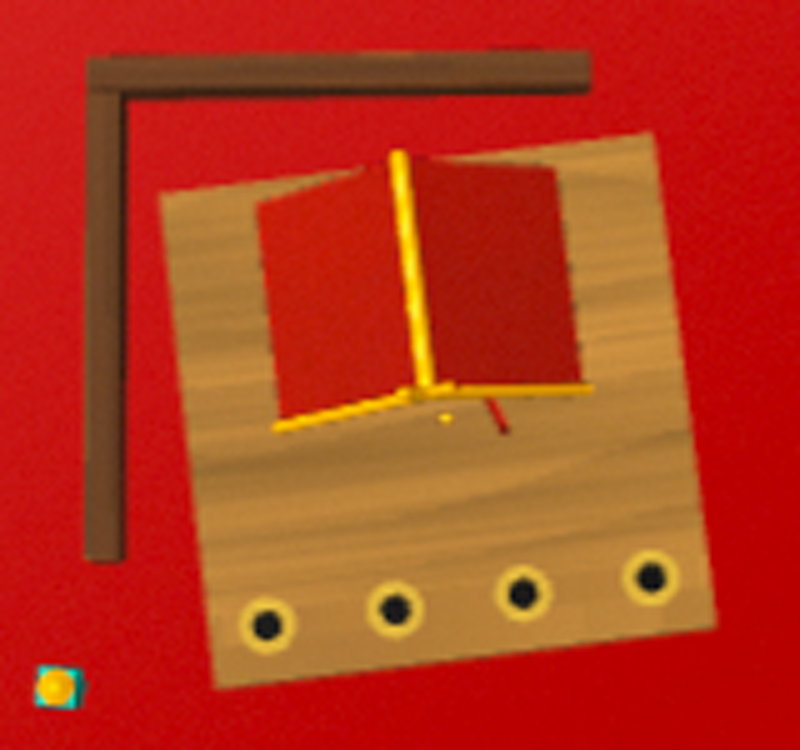

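The guard tripped on the first touch; the house moved about 9 mm and is clear of the finger. I'll go on more slowly.

```bash
cat >> h.py <<'E'
from scipy.optimize import least_squares
C4=np.array([[.125,.125,.04],[.125,-.125,.04],[-.125,-.125,.04],[-.125,.125,.04]])
def Wd(p,L): c,s=np.cos(p[2]),np.sin(p[2]); return np.c_[p[0]+c*L[:,0]-s*L[:,1],p[1]+s*L[:,0]+c*L[:,1],L[:,2]]
def fit(c,f=5,x0=215,y0=140,cam="top"):
    pt=(np.array(c,float)+.5)/f-.5+np.array([x0,y0])
    r=least_squares(lambda p:(proj(cam,Wd(p,C4[:len(pt)]))-pt).ravel(),[.56,.07,.1]); print("house",r.x.round(4),"res",np.abs(r.fun).max().round(2)); return r.x
E
python3 - <<'E'
from h import *
p=fit([(159,194),(653,131),(716,627),(216,690)]); print(Wd(p,C4).round(3))
y=.13
reach([.365,y,.12],down(np.pi/2)); line_to([.365,y,.016],.15); S()
line_to([.40,y,.016],.08)
print(line_to([.434,y,.016],.02,guard=35)); S()
line_to([.39,y,.016],.15); line_to([.365,y,.12],.2); reach([.30,-.1,.25],down(0.))
t=camera("top"); crop("top",t,215,140,375,290,5,"t13.png"); S()
E
```

```text
house [0.548  0.0717 0.1022] res 0.39
[[ 0.66   0.209  0.04 ]
 [ 0.685 -0.04   0.04 ]
 [ 0.436 -0.065  0.04 ]
 [ 0.411  0.183  0.04 ]]
t119.6 p [0.3656 0.1297 0.0167] F [-0.2  0.5 -0.3] M [ 0.   -0.01  0.02] w -0.001 j6 -1.53
False
t122.1 p [0.4301 0.1308 0.0153] F [-17.7   5.8  11.5] M [0.97 2.45 0.14] w -0.001 j6 -1.54
t124.3 p [ 0.3002 -0.0994  0.2492] F [-0.  -0.7 -0.3] M [-0.   -0.01 -0.01] w 0.001 j6 -0.70
```

View pics/t13.png

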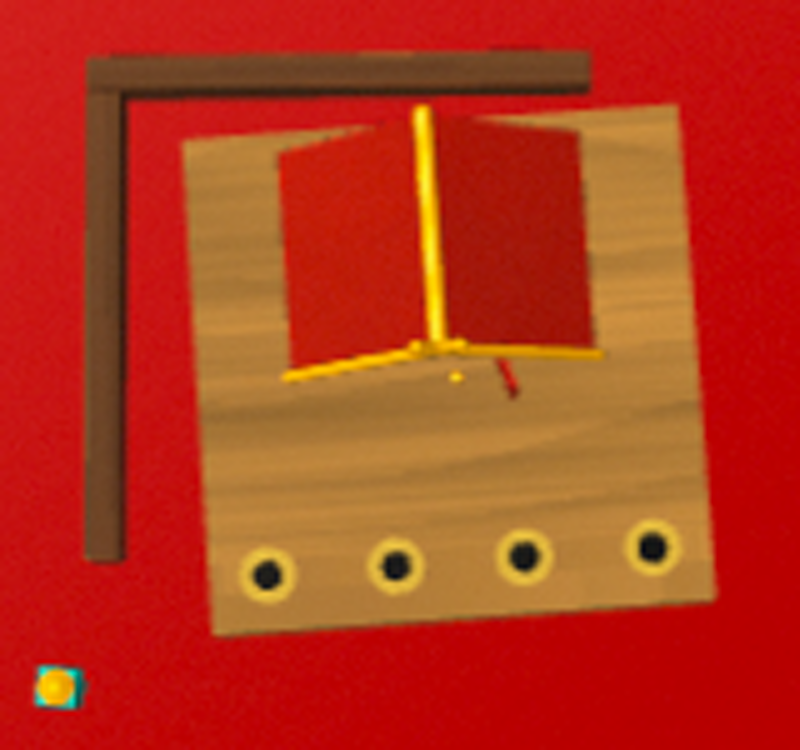

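```bash
python3 - <<'E'
from h import *
p=fit([(182,141),(678,104),(717,600),(213,635)]); print(Wd(p,C4).round(3))
x=p[0]-.035
reach([x,-.115,.12],down(0.)); line_to([x,-.115,.016],.15); S()
line_to([x,-.085,.016],.08)
print(line_to([x,-.024,.016],.025,guard=35)); S()
line_to([x,-.07,.016],.15); line_to([x,-.115,.12],.2); reach([.30,-.1,.25],down(0.))
t=camera("top"); crop("top",t,215,140,375,290,5,"t14.png"); S()
E
```

```text
house [0.5683 0.0655 0.05  ] res 0.21
[[ 0.687  0.197  0.04 ]
 [ 0.699 -0.053  0.04 ]
 [ 0.45  -0.066  0.04 ]
 [ 0.437  0.184  0.04 ]]
t126.2 p [ 0.5338 -0.1153  0.0171] F [ 0.9 -0.4 -0. ] M [-0.04  0.03 -0.02] w 0.000 j6 -0.43
False
t129.3 p [ 0.5343 -0.028   0.0161] F [  0.5 -27.1  -6.4] M [-4.17 -0.04 -0.07] w 0.001 j6 -0.26
t131.6 p [ 0.3005 -0.1001  0.2495] F [-0.1  0.7  0.7] M [ 0.01 -0.03  0.  ] w 0.004 j6 -0.70
```

View pics/t14.png

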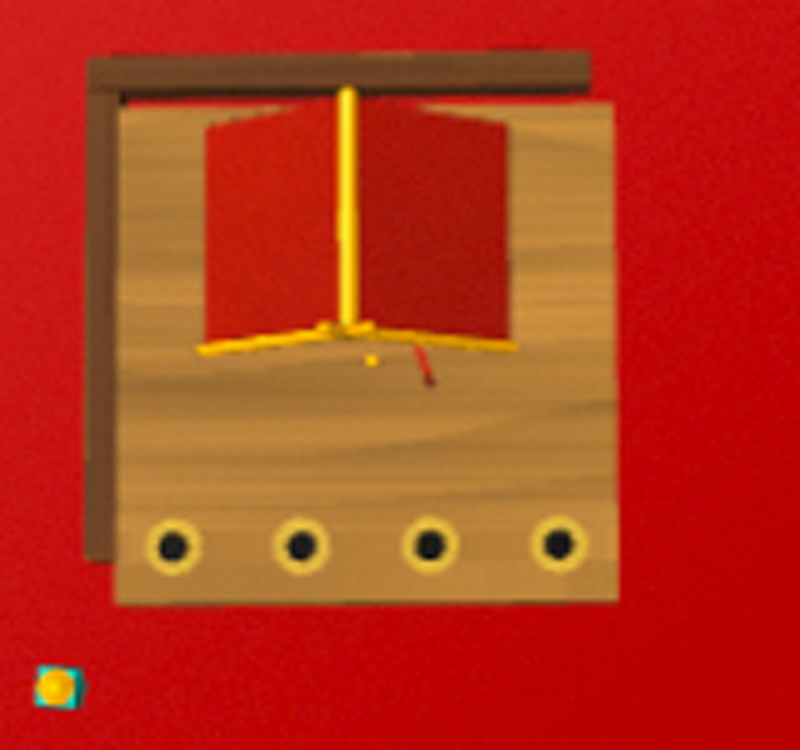

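The plinth is flush along the left rail, with a gap of about 3 to 4 mm at the back rail. I'll push the front at its middle, then re-seat the side.

```bash
python3 - <<'E'
from h import *
p=fit([(120,104),(612,102),(619,600),(114,604)])
y=.105
reach([.37,y,.12],down(np.pi/2)); line_to([.40,y,.016],.15); S()
line_to([.432,y,.016],.08)
print(line_to([.466,y,.016],.02,guard=32)); s=S()
line_to([.42,y,.016],.15); line_to([.39,y,.12],.2)
x=.56
reach([.50,-.12,.16],down(0.)); reach([x,-.10,.12],down(0.)); line_to([x,-.075,.016],.15)
print(line_to([x,-.022,.016],.02,guard=30)); S()
line_to([x,-.07,.016],.15); line_to([x,-.115,.12],.2); reach([.30,-.1,.25],down(0.))
t=camera("top"); crop("top",t,215,140,375,290,5,"t15.png"); cv2.imwrite("pics/s15.png",camera("scene")[:,:,::-1]); S()
crop("scene",camera("scene"),205,180,415,380,3.8,"s15h.png")
E
```

```text
house [ 0.5781  0.1061 -0.0165] res 0.54
t133.4 p [0.4004 0.1047 0.0167] F [-0.2  0.9  0.5] M [ 0.02  0.02 -0.01] w -0.002 j6 -1.60
True
t135.0 p [0.4461 0.105  0.015 ] F [-0.2 -0.8  0.6] M [-0.03  0.01  0.02] w 0.000 j6 -1.60
True
t140.6 p [ 0.56   -0.0285  0.0159] F [-0.2 -2.4  3.2] M [-0.38  0.03  0.02] w 0.000 j6 -0.25
t143.0 p [ 0.3005 -0.1001  0.2496] F [ 0.9 -0.  -0.6] M [-0.02 -0.02 -0.03] w -0.001 j6 -0.70
```

View pics/t15.png

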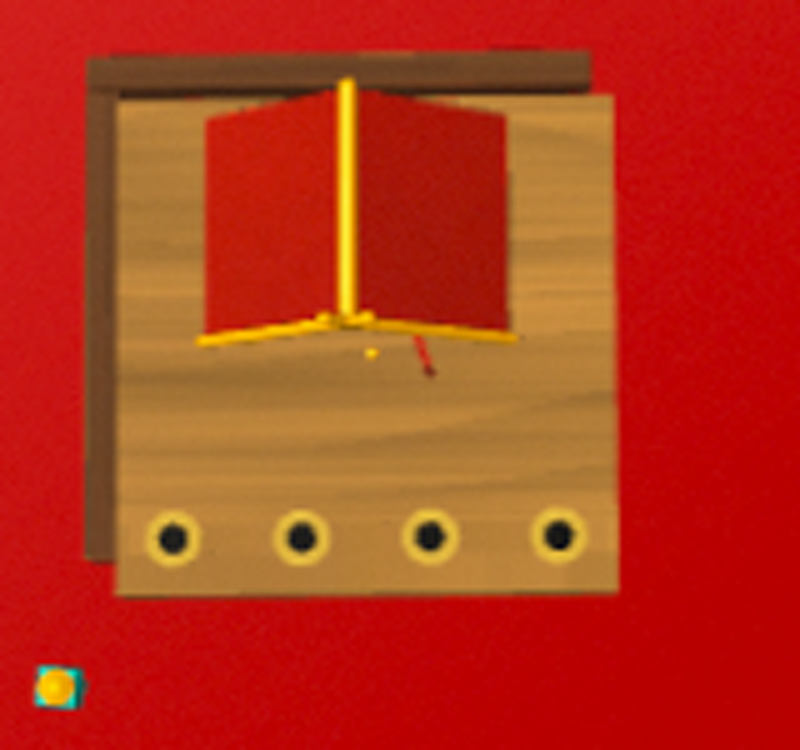

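View pics/s15h.png

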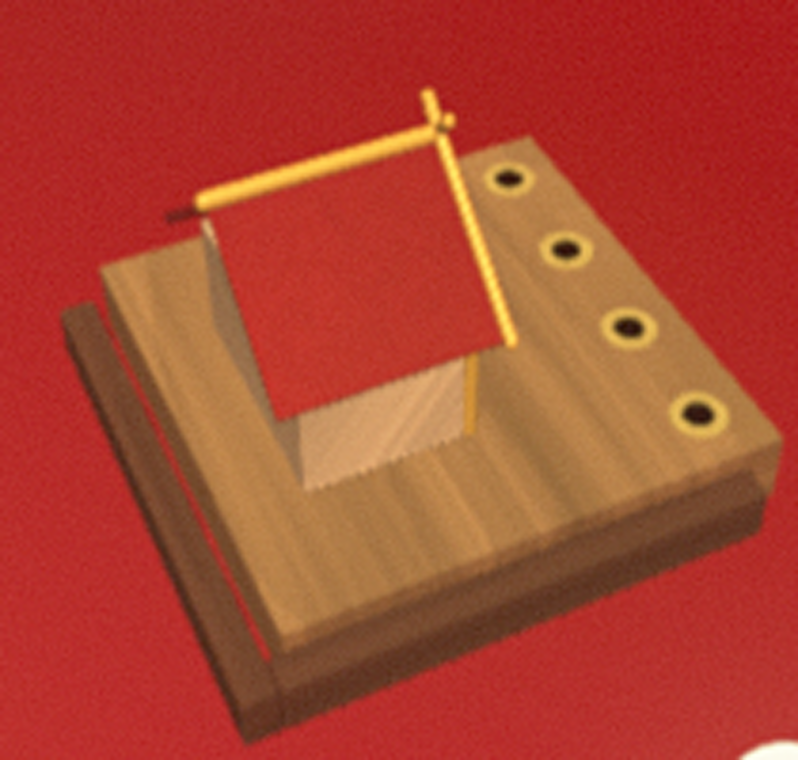

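View pics/s15.png

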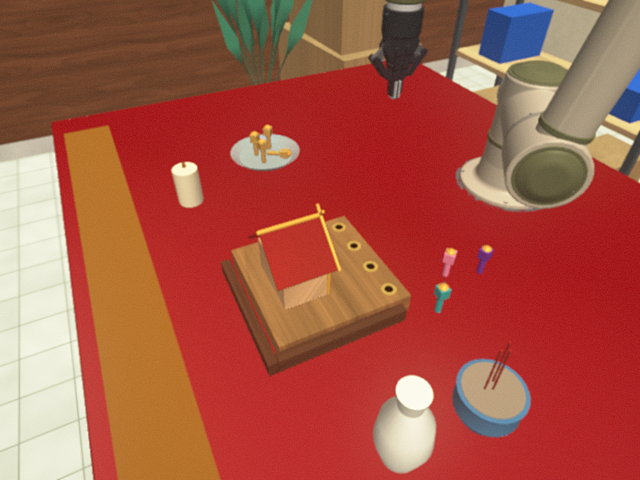

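There is still a red strip of a few mm at the back rail because the guard tripped on the first touch. I'll push again, slower and with a higher guard.

```bash
python3 - <<'E'
from h import *
y=.105
reach([.37,y,.12],down(np.pi/2)); line_to([.40,y,.016],.15)
line_to([.440,y,.016],.06)
for x in (.452,.457,.461,.464):
    print(x,line_to([x,y,.016],.012,guard=50)); s=S()
    if s["wrist_force"][0]<-28: break
line_to([.42,y,.016],.15); line_to([.39,y,.12],.2)
reach([.30,-.1,.25],down(0.))
t=camera("top"); crop("top",t,215,140,375,290,5,"t16.png"); S()
crop("scene",camera("scene"),205,180,415,380,3.8,"s16h.png")
E
```

```text
0.452 False
t146.8 p [0.4467 0.1051 0.0154] F [-26.7  -3.   21.7] M [-0.64  3.64 -0.03] w -0.000 j6 -1.60
0.457 False
t147.4 p [0.4523 0.105  0.0153] F [-23.3  -3.8  17.2] M [-0.62  3.22 -0.08] w -0.003 j6 -1.60
0.461 False
t147.9 p [0.4549 0.105  0.0152] F [-29.5  -4.3  23.1] M [-0.78  4.12 -0.07] w 0.000 j6 -1.60
t150.1 p [ 0.3002 -0.0995  0.2492] F [ 0.4  0.6 -0.9] M [-0.02 -0.01  0.05] w -0.000 j6 -0.70
```

View pics/t16.png

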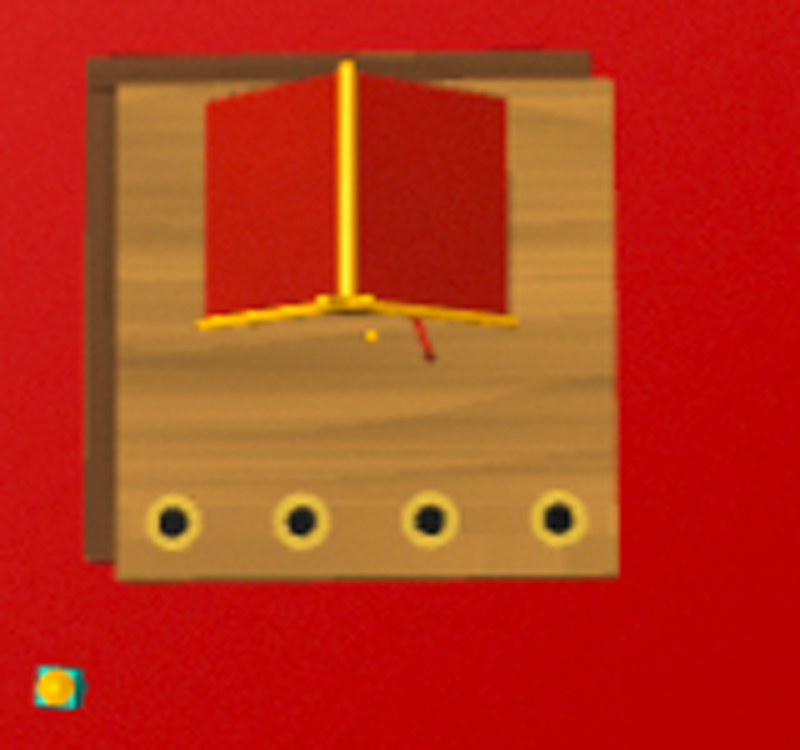

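View pics/s16h.png

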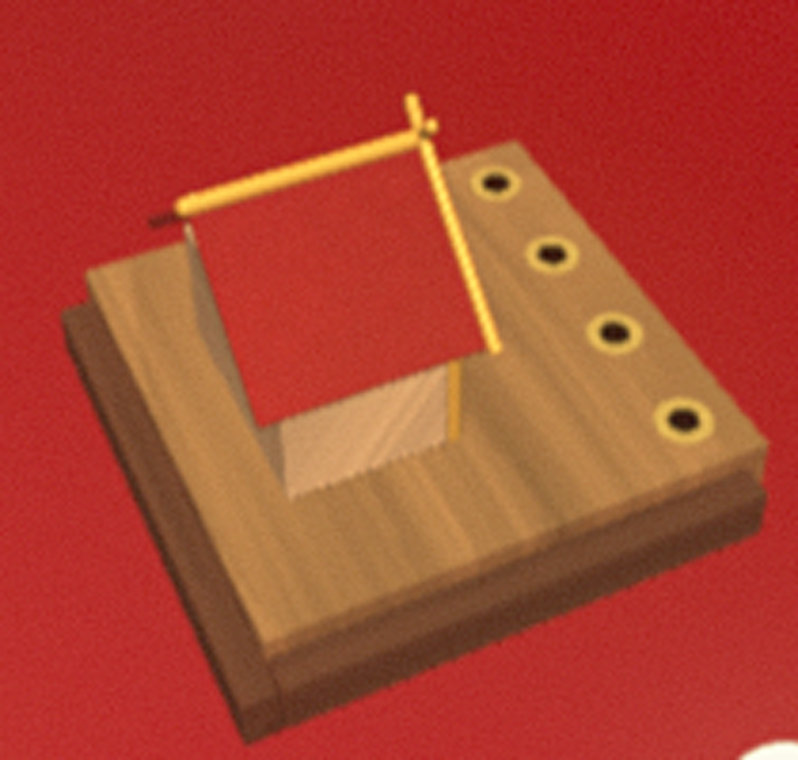

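The red strip is gone and the two gaps look closed. I'll push once more to confirm it bottoms on the back rail, then check the side.

```bash
python3 - <<'E'
from h import *
y=.105
reach([.37,y,.12],down(np.pi/2)); line_to([.40,y,.02],.15)
line_to([.446,y,.02],.06)
f0=0
for x in (.456,.459,.462,.465,.468):
    line_to([x,y,.02],.012,guard=50); s=S()
    if s["wrist_force"][0]<-42: break
line_to([.42,y,.02],.15); line_to([.39,y,.12],.2)
reach([.50,-.12,.16],down(0.)); x=.585; reach([x,-.10,.12],down(0.)); line_to([x,-.075,.02],.15); line_to([x,-.04,.02],.08)
for yy in (-.030,-.027,-.024,-.021):
    line_to([x,yy,.02],.012,guard=50); s=S()
    if s["wrist_force"][1]<-30: break
line_to([x,-.07,.02],.15); line_to([x,-.115,.12],.2); reach([.30,-.1,.25],down(0.))
t=camera("top"); crop("top",t,215,140,375,290,5,"t17.png"); cv2.imwrite("pics/top17.png",t[:,:,::-1]); S()
crop("scene",camera("scene"),205,180,415,380,3.8,"s17h.png")
E
```

```text
t153.9 p [0.455  0.105  0.0198] F [-5.2 -1.1  4.2] M [-0.15  0.77 -0.05] w -0.001 j6 -1.60
t154.3 p [0.455  0.1051 0.0194] F [-19.2  -2.   14.2] M [-0.46  2.79 -0.08] w 0.001 j6 -1.60
t154.7 p [0.455  0.1051 0.0191] F [-34.6  -3.4  27.1] M [-0.73  4.85 -0.11] w 0.004 j6 -1.60
t155.1 p [0.455  0.1051 0.0191] F [-50.6  -7.5  42. ] M [-1.15  7.14 -0.09] w 0.002 j6 -1.59
t160.1 p [ 0.585  -0.0301  0.02  ] F [0.7 1.9 0.2] M [-0.04  0.05 -0.02] w 0.001 j6 -0.25
t160.5 p [ 0.5851 -0.0287  0.02  ] F [-2.2 -9.3 -0.3] M [-1.59  0.2  -0.1 ] w 0.005 j6 -0.25
t160.9 p [ 0.5851 -0.0286  0.0201] F [ -3.3 -27.   -2. ] M [-4.07  0.55 -0.04] w 0.001 j6 -0.24
t161.3 p [ 0.5851 -0.0285  0.0201] F [ -5.9 -43.6  -3.4] M [-6.62  0.84 -0.05] w 0.003 j6 -0.24
t163.7 p [ 0.3006 -0.1002  0.2497] F [ 0.1  0.2 -0.1] M [ 0.   -0.04  0.02] w 0.002 j6 -0.70
```

View pics/t17.png

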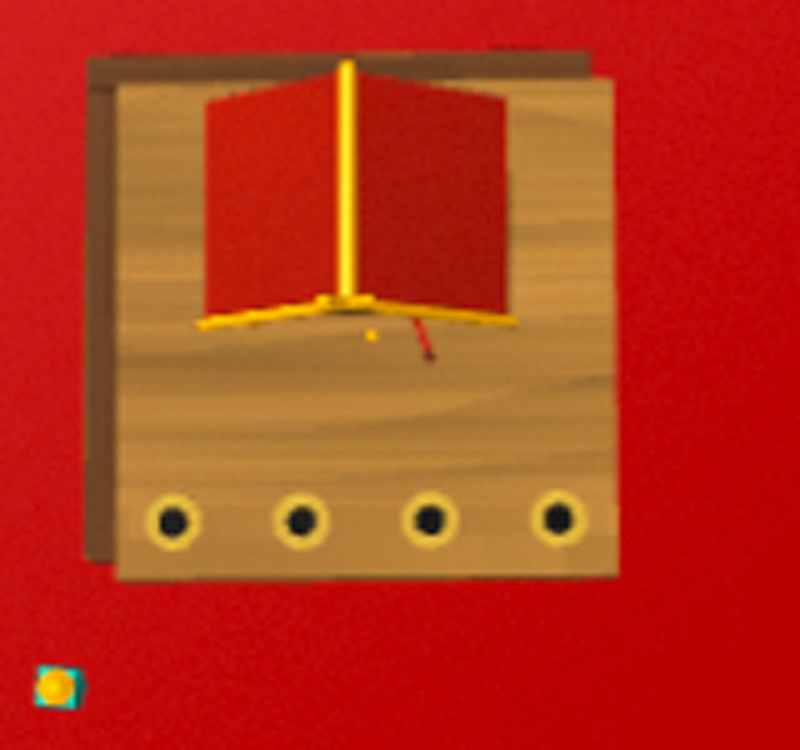

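View pics/s17h.png

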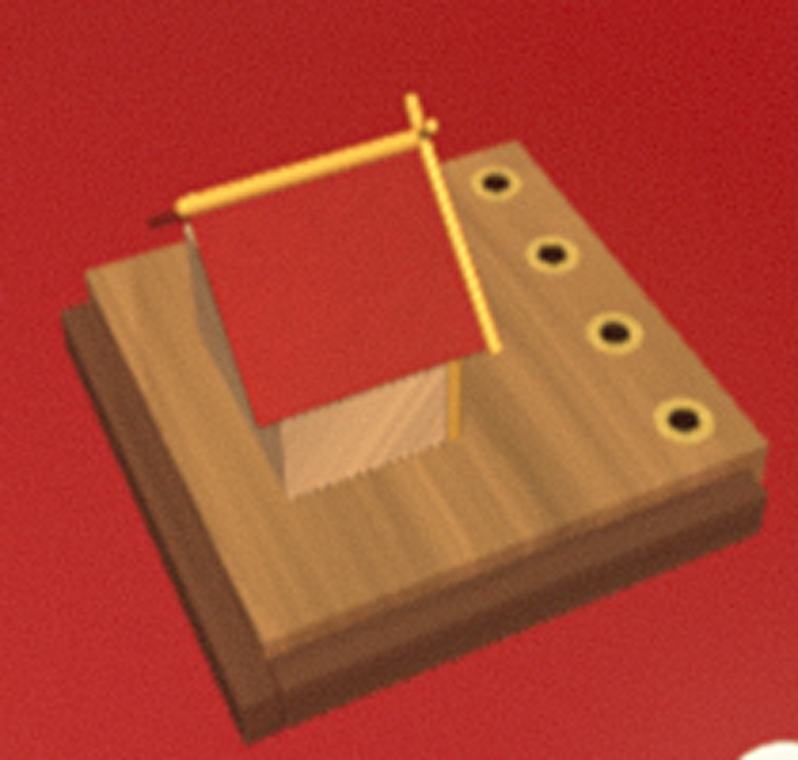

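View pics/top17.png

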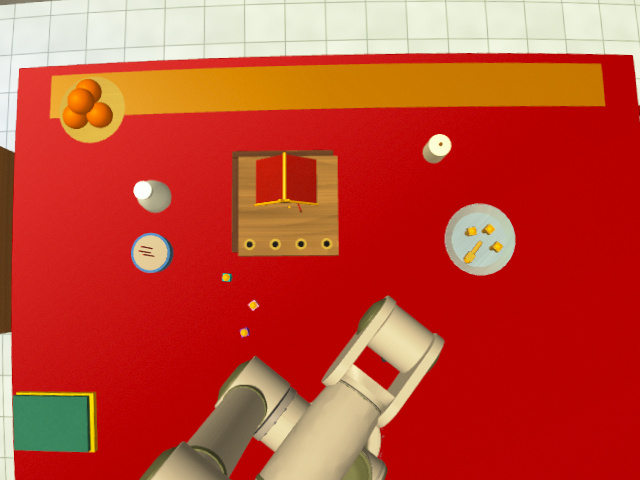

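The house is solidly seated: the TCP stayed put while the force rose to about 50 N (back rail) and 44 N (side rail). All four pins are in the saucer, and the vase, pot, candle and look-alikes sit where they started.

```bash
python3 -c "
from h import *
pause(.3); S(); close_job()"
```

```text
t164.1 p [ 0.3001 -0.1     0.2499] F [-0.4 -0.1 -0.3] M [ 0.01  0.   -0.03] w -0.000 j6 -0.70
the job is handed in; nothing more can be done
```

The job is done and handed in at 164 s. All four brass pins are in the saucer, and the house sits in the corner of the rails.

- **Pins:** I twisted each pin out at about 1.1–1.6 mm of rise per radian. The upward pull I logged between sweeps, on the first two pins only, peaked at 10.5 N, just under the 11 N that lifts the house. The pictures showed the house had not shifted. In the last picture one pin lies flat in the saucer and three stand upright.
- **Saucer:** It was knocked about 35 mm aside after the first pin went in. I measured it again before each later placement.
- **House:** I pushed it in from the front and the right side. The first front push and the first final seating pushes stopped too soon because the force guard tripped on touch, leaving a gap of a few millimetres at the back rail, so I pushed again more slowly. In the last pushes the finger stopped moving while the force climbed to about 50 N against the back rail and 44 N against the side rail. No gap was visible in either camera.
- **Other objects:** The vase, incense pot, candle and the three look-alikes are where they started in the pictures.
- **Disagreement:** The two cameras disagreed by about 2–4 mm on the house, and by up to about 13 mm on my rough picks of the look-alikes. For the final fit I relied on the push forces.

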